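Put away the shortbread and log the pantry stock

ROBOT

A 7-joint arm with a two-finger parallel gripper is mounted at the origin on the work surface. World frame = base frame: x ahead of the robot, y to its left, z up, the work surface at z = 0. Lengths are in m, angles in rad, forces in N, time in s.
With the tool pointing down it reaches from about 0.35 to 0.9 m from the base axis. Payload 7.2 kg.
Tool frame: the origin (TCP) lies at the very end of the fingers, on their centre line; the grasp point (between the pads) lies 19 mm behind it; z points along the fingers, y is the direction in which the jaws open and shut (so a half turn about z gives the same grasp; the last joint's range is limited). The gripper opens to 88 mm and grips with 3 to 60 N. Pads are 20 mm wide; open, the fingers measure 115 mm over their backs; the gripper's body (75 mm by 178 mm) begins 61 mm behind the grasp point.
Start: joints at [-1.332, 0.411, -0.013, 1.596, 0.006, 1.134, -0.082], TCP at [0.189, 0.596, 0.223] pointing down, gripper open.
Joint ranges: [-2.95, 2.95], [-0.29, 1.99], [-1.47, 1.44], [0.14, 2.54], [-1.03, 4.17], [0.13, 1.85], [-2.86, 2.86]. Speed limits (rad/s): [2.39, 2.39, 3.01, 3.01, 3.14, 3.14, 3.14].

INTERFACE

Orientations are given as a unit quaternion [x, y, z, w].
In Python, from plant import manip, camera, camera_info gives the robot as it stands.
- The arm moves only by the shell command python3 -m creep 'ROWS' [OPENING]. ROWS is text: rows parted by semicolons, each of 4 numbers parted by spaces: the shift along the tool's x, y, z in m, then the turn about the tool's z in rad. A call has 1 to 5 rows; each row is the pose to reach, as a shift and turn from the pose measured when the call began, along the tool's axes at that moment; what a row does not reach only later rows make up. A row lasts 1/10 s, in which the tool goes at most 50 mm and 8.59 degrees, less where a joint would pass 70% of its speed; a pose out of reach is approached as far as the arm can. A call with a gripper value outside its range is refused whole. OPENING is the finger opening in m, from 0 to 0.0878, set as the call begins (- or left out, the last holds). The fingers move at their own pace and stop on an object; the grip force is fixed at half the most. Time passes only in rows, so rows that repeat a pose let the fingers close. It gives the time, the measured TCP pose, the force and the opening at its end, in the units of the state.
- manip.get_obs(): the state, without advancing time (a new reading comes with each control period).
- camera(name): name is "scene" or "side" or "wrist"; returns (picture, depth): 384x512x3 uint8, red, green, blue; 384x512 float32, m along the optical axis (not along the pixel's ray), 0 where there is no reading.
- camera_info(name): a dict with "mtx" (3x3 intrinsics, pixels), "T" (4x4, takes a point from camera to world coordinates). Camera axes: x right, y up, looking along -z (the intrinsics and any distortion apply to the point x, -y, -z); pixel columns grow to the right and rows downward; lengths in m; the calibration is good to about 2 mm. A picture is of the moment at which its call begins: read the wrist's pose just before it. camera_info takes no time and is no camera call; for the wrist camera it gives the pose at the moment of the call.
- manip.hand_in(): hands the job in, once; it reports no verdict.
The state is a dict: "t": time; "qpos": joint angles; "joint_velocities": joint speeds; "effort": joint torques, N m; "ee_pos": TCP position; "tool_rot": TCP orientation; "force": force on the tool from outside, world axes, zero at the start; "ft_torque": the same for the moment, N m; "width": finger opening in m.
Only numpy, scipy, OpenCV 4.12 (cv2) and the standard library are available. Lean on these libraries where they do the work, as an engineer would, in place of code of your own. Each camera call takes 0.05 s, during which the arm holds its last target.

TASK

Tip the biscuits off the tray into the round tub, so that every one ends up in it, and set the tray back level on its cork mat. Then take the barcode scanner and log the stock: aim it squarely at the middle of the label from about 10 cm and hold it still for a full second, first on the tub, then on each canister that is there, from the tallest to the lowest. Finally stand the scanner back in its dock; leave the tub and canisters upright and the other things on the counter alone.

Things in the scene. Friction and masses are not known exactly. Their poses are not given: they have to be found in the camera images.
- tray: aluminium biscuit tray, 140 (x) x 100 mm (y), 5 mm floor, 22 mm walls at the sides and back (-x); front end (+x) open. At the back an upright wooden grip tab centred at x = -67 mm, 12 mm thick (x), 36 mm wide (y), top 76 mm above the underside. Origin: centre of its underside. Biscuits slide when it is tipped about 25 degrees. 0.22 kg
- tray_mouth (a point): middle of the tray's open front edge, at the floor's top (70 mm in +x of the tray's origin, 5 mm up)
- mat: fixed cork mat, 170 (x) x 130 (y) x 3 mm, on which the tray stands; origin at the centre of its underside
- tub: round white open tub, 156 mm wide at the foot and 170 mm at the rim, 90 mm high, wall 4 mm, floor 5 mm thick, loose, 0.5 kg; origin: centre of its underside. At its front (-x) a grey holder sloping at 45 degrees carries a barcode label
- tub_label (a point): centre of the tub's barcode label (56 x 40 mm), 106 mm in -x of the tub's axis and 59 mm up; x axis points out of the label, square to it; y is along the counter across the bars' row, z runs up the slope
- canister_tall: tallest white canister with a wooden lid strip, 100 x 100 mm and 200 mm high, loose, about 0.8 kg; origin at the centre of its underside, front (-x) roughly towards the robot. The upper 60 mm of the front slopes back at 45 degrees and carries a barcode label; may be absent
- canister_medium: medium white canister with a wooden lid strip, 100 x 100 mm and 150 mm high, loose, about 0.8 kg; origin at the centre of its underside, front (-x) roughly towards the robot. The upper 60 mm of the front slopes back at 45 degrees and carries a barcode label; may be absent
- canister_low: lowest white canister with a wooden lid strip, 100 x 100 mm and 100 mm high, loose, about 0.8 kg; origin at the centre of its underside, front (-x) roughly towards the robot. The upper 60 mm of the front slopes back at 45 degrees and carries a barcode label; may be absent
- canister_tall_label (a point): centre of its label (56 x 40 mm), 21 mm in -x of the canister's axis and 171 mm up; x axis points out of the label, square to it; y is along the counter across the bars' row, z runs up the slope
- canister_medium_label (a point): centre of its label (56 x 40 mm), 21 mm in -x of the canister's axis and 121 mm up; x axis points out of the label, square to it; y is along the counter across the bars' row, z runs up the slope
- canister_low_label (a point): centre of its label (56 x 40 mm), 21 mm in -x of the canister's axis and 71 mm up; x axis points out of the label, square to it; y is along the counter across the bars' row, z runs up the slope
- scanner: self-standing barcode scanner, 0.24 kg: black foot 64 (x) x 56 (y) x 10 mm, neck, and a grey head 84 x 36 mm, 40 mm wide (y, flat parallel sides), centred 115 mm up, pitched 45 degrees nose-down; top 158 mm up. Origin: centre of the foot's underside. It reads straight out of the dark red window in the head's nose, forward (+x) and 45 degrees down, best at 10 cm
- scanner_window (a point): centre of the scanner's window, 31 mm in +x of the scanner's origin and 84 mm up; x axis = reading direction (45 degrees down), y = scanner's y
- dock: fixed black scanner dock, an open shallow tray 100 (x) x 92 (y) x 14 mm with a 7 mm rim and a floor 7 mm thick, in which the scanner's foot stands with some 10 mm to spare all round; origin at the centre of its underside
- fish_tin: bystander: low tin, 72 mm wide, 30 mm high; origin at the centre of its underside
- jam_jar: bystander: jar, 66 mm wide, 100 mm high; origin at the centre of its underside
- mug: bystander: white mug, 80 mm wide, 90 mm high; origin at the centre of its underside
- biscuit1: shortbread biscuit, 26 x 26 x 18 mm, 16 g, on the tray at the start; origin at the centre of its underside; may be absent
- biscuit2: shortbread biscuit, 26 x 26 x 18 mm, 16 g, on the tray at the start; origin at the centre of its underside; may be absent
- biscuit3: shortbread biscuit, 26 x 26 x 18 mm, 16 g, on the tray at the start; origin at the centre of its underside; may be absent
- biscuit4: shortbread biscuit, 26 x 26 x 18 mm, 16 g, on the tray at the start; origin at the centre of its underside; may be absent
- biscuit5: shortbread biscuit, 26 x 26 x 18 mm, 16 g, on the tray at the start; origin at the centre of its underside; may be absent
Mind the look-alikes: they are no part of the job. What is shaped like the tray but green is not meant.

How it is judged:
On the way, in this order (a step that is already met when the one before it is completed fails the run):
1. the tray is tipped with its open end over the tub (angle between tray's own z axis and vertical above 0.3 rad and horizontal distance between tray_mouth and tub below 0.085 m and z of tray_mouth in the frame of tub above 0.05 m), for 0.1 s.
2. every biscuit is in the tub and the tray is back, level and let go, on the cork mat (horizontal distance between each of biscuit1, biscuit2, biscuit3, biscuit4, biscuit5 and tub below 0.084 m and z of biscuit1 in the frame of tub between -0.005 and 0.085 m and z of biscuit2 in the frame of tub between -0.005 and 0.085 m and z of biscuit3 in the frame of tub between -0.005 and 0.085 m and z of biscuit4 in the frame of tub between -0.005 and 0.085 m and z of biscuit5 in the frame of tub between -0.005 and 0.085 m and horizontal distance between tray and mat below 0.05 m and angle between tray's own z axis and vertical below 0.08 rad and z of tray in the frame of mat below 0.008 m and contact force between the fingers and tray below 0.1 N), for 0.2 s.
3. the scanner's window is aimed at the label of the biscuit tub from 5 to 16 cm, beam within 16 mm of its centre and 25 degrees of square, and held there for 0.8 s (x of tub_label in the frame of scanner_window between 0.05 and 0.16 m and y of tub_label in the frame of scanner_window between -0.016 and 0.016 m and z of tub_label in the frame of scanner_window between -0.016 and 0.016 m and x of scanner_window in the frame of tub_label above 0.04 m and angle between the x axis of scanner_window and the x axis of tub_label, either way round below 0.45 rad), for 0.8 s.
4. the scanner's window is aimed at the label of the tall canister from 5 to 16 cm, beam within 16 mm of its centre and 25 degrees of square, and held there for 0.8 s (x of canister_tall_label in the frame of scanner_window between 0.05 and 0.16 m and y of canister_tall_label in the frame of scanner_window between -0.016 and 0.016 m and z of canister_tall_label in the frame of scanner_window between -0.016 and 0.016 m and x of scanner_window in the frame of canister_tall_label above 0.04 m and angle between the x axis of scanner_window and the x axis of canister_tall_label, either way round below 0.45 rad), for 0.8 s.
5. the scanner's window is aimed at the label of the medium canister from 5 to 16 cm, beam within 16 mm of its centre and 25 degrees of square, and held there for 0.8 s (x of canister_medium_label in the frame of scanner_window between 0.05 and 0.16 m and y of canister_medium_label in the frame of scanner_window between -0.016 and 0.016 m and z of canister_medium_label in the frame of scanner_window between -0.016 and 0.016 m and x of scanner_window in the frame of canister_medium_label above 0.04 m and angle between the x axis of scanner_window and the x axis of canister_medium_label, either way round below 0.45 rad), for 0.8 s.
6. the scanner's window is aimed at the label of the low canister from 5 to 16 cm, beam within 16 mm of its centre and 25 degrees of square, and held there for 0.8 s (x of canister_low_label in the frame of scanner_window between 0.05 and 0.16 m and y of canister_low_label in the frame of scanner_window between -0.016 and 0.016 m and z of canister_low_label in the frame of scanner_window between -0.016 and 0.016 m and x of scanner_window in the frame of canister_low_label above 0.04 m and angle between the x axis of scanner_window and the x axis of canister_low_label, either way round below 0.45 rad), for 0.8 s.
At the end, for the whole second after the job is handed in: Every biscuit present lies inside the tub; the tray stands level on the cork mat, let go, within 5 cm of its centre; tub and canisters stand upright; the scanner stands upright in its dock, let go and at rest (all of step 2 and angle between each of tub, canister_tall, canister_medium, canister_low's own z axis and vertical below 0.12 rad and horizontal distance between scanner and dock below 0.022 m and z of scanner in the frame of dock below 0.013 m and angle between scanner's own z axis and vertical below 0.1 rad and linear speed of scanner below 0.02 m/s); the robot touches nothing.
It fails at once if the tub or a canister is tipped over (angle between any of tub, canister_tall, canister_medium, canister_low's own z axis and vertical above 0.6 rad).
It fails at once if a bystander (tin, jar, mug) is moved more than 6 cm or knocked over (distance of any of fish_tin, jam_jar, mug from where it was at the start of the episode above 0.06 m or angle between any of fish_tin, jam_jar, mug's own z axis and vertical above 0.6 rad).
Of biscuit1, biscuit2, biscuit3, biscuit4, biscuit5 only 3 to 5 are there at a start; the rules pass over those that are not, and their reading is None.
Of canister_tall, canister_medium, canister_low only 2 to 3 are there at a start; the rules pass over those that are not, and their reading is None.
At some moment in a run one of tub, canister_medium, canister_low may be knocked a few centimetres aside while the robot is not near it.
It also fails if it takes over 192 s, if anything falls off the work surface, if the arm or the gripper's body presses on something with over 40 N, if the wrist force passes 120 N, or if a joint passes its speed limit or range.

## Working session

There is one attempt and no reset: what is moved stays moved. The work goes in short steps, Python scripts to look and compute and a shell command to move; the robot and the scene stay as the last step left them, time stands still between calls to the robot, and variables do not carry over. Pictures are saved under pics/ and viewed, and the job is handed in when it is done.

```bash
ls -la; mkdir -p pics
cat > h.py <<'E'
import numpy as np, cv2
from plant import manip, camera, camera_info
def snap(name,fn):
    ci=camera_info(name); p,d=camera(name)
    np.savez(f'pics/{fn}.npz',p=p,d=d,K=ci['mtx'],T=ci['T'])
    cv2.imwrite(f'pics/{fn}.png',p[:,:,::-1]); return p,d,ci
def load(fn):
    z=np.load(f'pics/{fn}.npz'); return z['p'],z['d'],z['K'],z['T']
def P(fn,u,v,z=None):
    p,d,K,T=load(fn)
    r=np.array([(u-K[0,2])/K[0,0],-(v-K[1,2])/K[1,1],-1.0])
    if z is None:
        w=d[int(round(v)),int(round(u))]; c=r*w
        return T[:3,:3]@c+T[:3,3]
    R=T[:3,:3]@r; s=(z-T[2,3])/R[2]; return T[:3,3]+s*R
def crop(fn,u0,v0,u1,v1,k,out):
    p=cv2.imread(f'pics/{fn}.png')[v0:v1,u0:u1]
    cv2.imwrite(f'pics/{out}.png',cv2.resize(p,None,fx=k,fy=k,interpolation=cv2.INTER_CUBIC))
E
python3 - <<'E'
from h import *
for n in ['scene','side','wrist']:
    p,d,ci=snap(n,n+'0'); print(n,ci['mtx'].tolist(),np.round(ci['T'],3).tolist(), {k for k in ci})
print(manip.get_obs())
E
```

```text
total 12
drwxr-xr-x  3 agent agent 4096 Dec  7 06:50 .
drwxr-xr-x 23 root  root  4096 Dec  7 06:50 ..
drwxr-xr-x  2 agent agent 4096 Dec  7 06:50 pics
scene [[491.3714514128849, 0.0, 254.26844118655006], [0.0, 491.3714514128849, 193.77495292375895], [0.0, 0.0, 1.0]] [[0.864, -0.424, 0.272, 0.926], [0.503, 0.714, -0.487, -0.735], [0.012, 0.557, 0.83, 1.334], [0.0, 0.0, 0.0, 1.0]] {'T', 'mtx'}
side [[443.49502482897697, 0.0, 250.72513378322137], [0.0, 443.49502482897697, 192.97500129856314], [0.0, 0.0, 1.0]] [[0.873, 0.305, -0.38, 0.07], [-0.487, 0.553, -0.676, -0.825], [0.004, 0.776, 0.631, 0.874], [0.0, 0.0, 0.0, 1.0]] {'T', 'mtx'}
wrist [[312.4084353164143, 0.0, 250.82575361268766], [0.0, 312.4084353164143, 183.06899204426034], [0.0, 0.0, 1.0]] [[0.302, -0.911, -0.283, 0.111], [0.953, 0.288, 0.09, 0.621], [-0.001, -0.297, 0.955, 0.382], [0.0, 0.0, 0.0, 1.0]] {'T', 'mtx'}
{'t': 0.15, 'qpos': array([-1.33217644,  0.41171935, -0.01271822,  1.59685696,  0.00562061,
        1.13429424, -0.08218437]), 'joint_velocities': array([ 3.85181240e-04, -2.99862814e-03, -9.28367081e-05, -3.57636264e-03,
       -4.86245570e-04,  1.16063086e-03,  7.77081153e-04]), 'effort': array([ 1.62092245e-03, -5.88333821e+01,  6.42565247e-01, -2.91290385e+01,
       -5.37061191e-02,  1.57759938e-02,  7.48660227e-05]), 'ee_pos': array([0.18868421, 0.59542547, 0.22199812]), 'tool_rot': array([ 1.52782336e-01,  9.88259668e-01, -6.19557459e-04, -4.36338021e-05]), 'force': array([-0.68133045,  0.907141  ,  0.25850567]), 'ft_torque': array([ 0.00774806, -0.0115723 , -0.04027897]), 'width': 0.08845457295532921}
```

View pics/scene0.png

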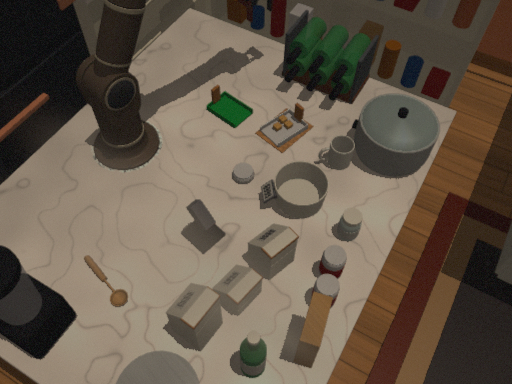

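View pics/side0.png

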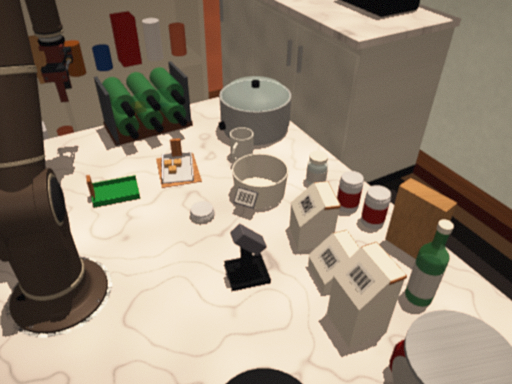

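View pics/wrist0.png

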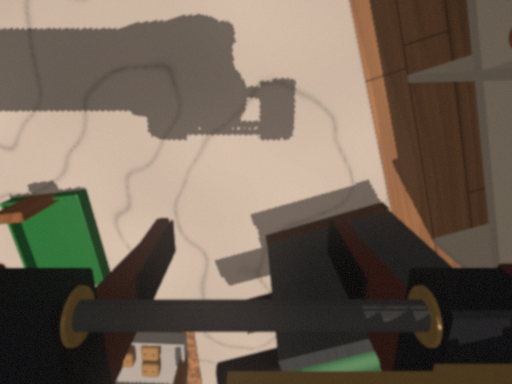

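Run:
```python
from h import *
crop('scene0',190,70,390,220,4,'c1')
crop('scene0',150,180,350,350,4,'c2')
crop('side0',70,120,330,300,3,'c3')
```

```text
(no output)
```

View pics/c1.png

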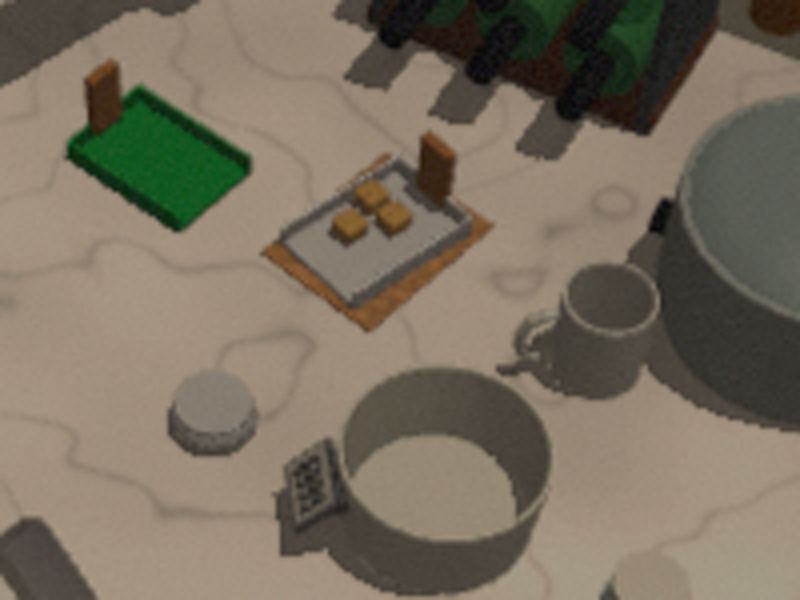

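View pics/c2.png

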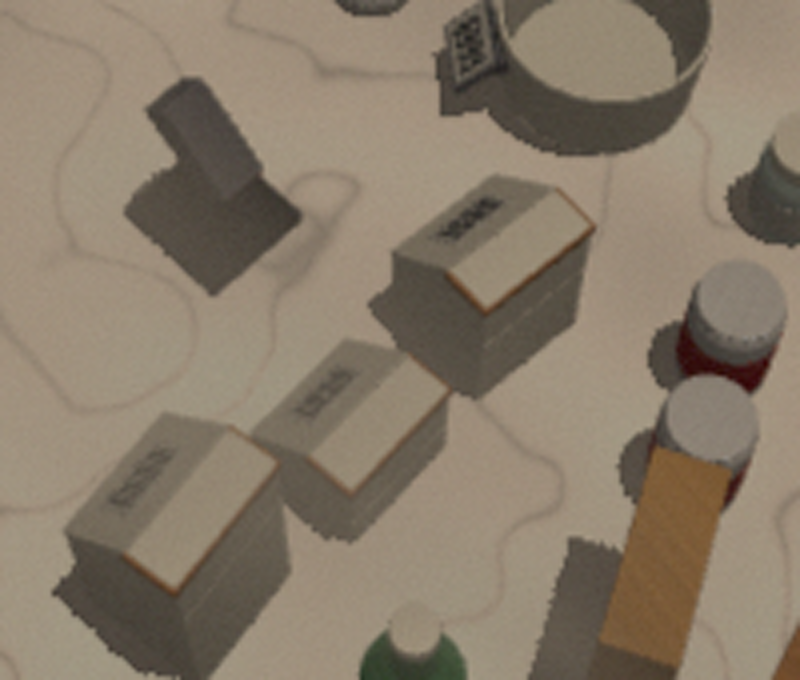

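View pics/c3.png

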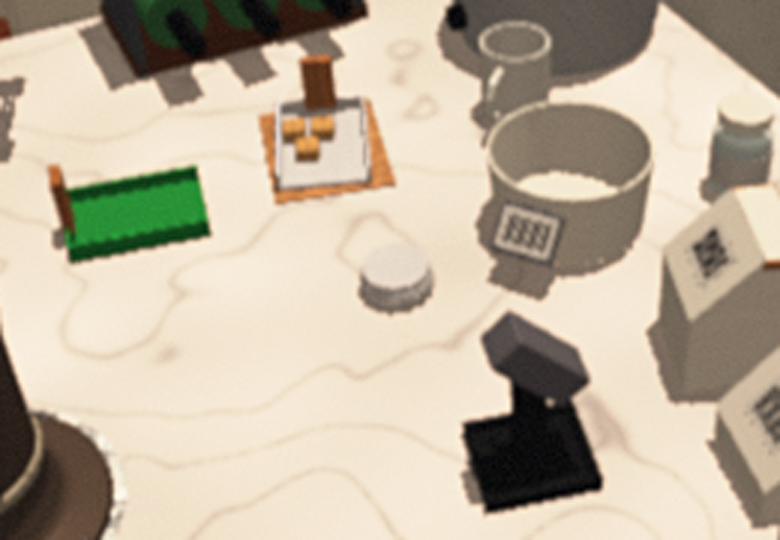

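Run:
```python
from h import *
# top-down ortho: scene + side merged; 2mm px; x 0.2..0.95 , y -0.55..0.75
S=2e-3; x0,x1,y0,y1=0.15,0.95,-0.6,0.75
H=int((x1-x0)/S);W=int((y1-y0)/S)
img=np.zeros((H,W,3),np.uint8);zb=np.full((H,W),-1.)
for fn in ['scene0','side0']:
    p,d,K,T=load(fn)
    v,u=np.mgrid[0:384,0:512]
    c=np.stack([(u-K[0,2])/K[0,0]*d,-(v-K[1,2])/K[1,1]*d,-d],-1)
    w=c@T[:3,:3].T+T[:3,3]
    ok=(d>0)&(w[...,2]<0.5)
    X=w[ok];C=p[ok]
    r=((x1-X[:,0])/S).astype(int);q=((y1-X[:,1])/S).astype(int)
    m=(r>=0)&(r<H)&(q>=0)&(q<W)
    for a,b,z,cc in zip(r[m],q[m],X[m,2],C[m]):
        if z>zb[a,b]: zb[a,b]=z; img[a,b]=cc
    flo=(np.abs(X[:,2])<0.01)&(X[:,0]>.3)&(X[:,0]<.8)&(np.abs(X[:,1])<.5)
    print(fn,np.median(X[flo,2]))
np.savez('pics/ortho.npz',img=img,zb=zb)
cv2.imwrite('pics/ortho.png',cv2.dilate(img,np.ones((3,3)))[:,:,::-1])
```

```text
scene0 0.0010749960108843437
side0 0.0008067787235652157
```

View pics/ortho.png

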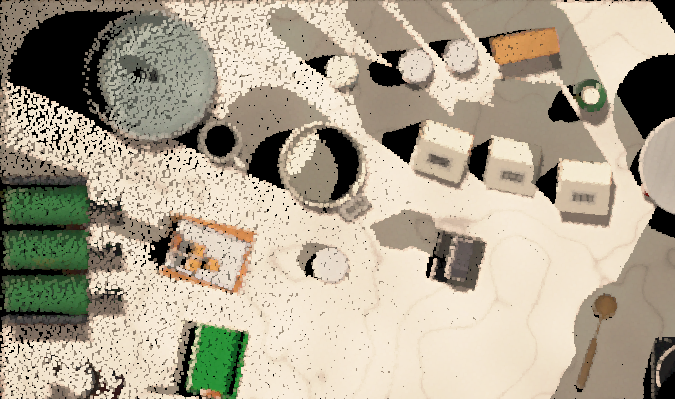

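Run:
```python
from h import *
def C(x,y,z): return np.round(P('scene0',190+x/4-.375,70+y/4-.375,z),4)
print('tab top L,R,back',C(420,137,.079),C(430,131,.079),C(453,152,.079),C(443,157,.079))
print('wall top frontL,frontR, backL,backR',C(283,234,.025),C(352,296,.025),C(397,158,.025),C(472,214,.025))
print('mat corners',C(262,253,.003),C(372,330,.003),C(494,226,.003))
z=np.load('pics/ortho.npz')['zb'];S=2e-3
r,c=np.nonzero((z>.08)&(z<.098)); x=.95-(r+.5)*S;y=.75-(c+.5)*S
m=(np.hypot(x-.614,y-.104)<.1); 
from scipy.optimize import least_squares
s=least_squares(lambda a:np.hypot(x[m]-a[0],y[m]-a[1])-.083,[.614,.104],loss='soft_l1',f_scale=.003);print('tub',s.x,m.sum())
for n,(u,v) in dict(tublabel=(310,488)).items(): print(n,C(u,v,.059))
def O(c,r): return .95-(r+.5)*S,.75-(c+.5)*S
for n,(c,r,lo,hi) in dict(tin=(330,263,.02,.04),mug=(219,140,.08,.1),scan=(462,258,.1,.17)).items():
    x0,y0=O(c,r); rr,cc=np.nonzero((z>lo)&(z<hi)); X=.95-(rr+.5)*S;Y=.75-(cc+.5)*S; m=np.hypot(X-x0,Y-y0)<.07
    print(n,X[m].min(),X[m].max(),Y[m].min(),Y[m].max())
```

```text
tab top L,R,back [0.4458 0.4007 0.079 ] [0.45   0.4117 0.079 ] [0.4789 0.3996 0.079 ] [0.4741 0.3898 0.079 ]
wall top frontL,frontR, backL,backR [0.3758 0.2834 0.025 ] [0.462  0.2525 0.025 ] [0.4193 0.4156 0.025 ] [0.5085 0.3899 0.025 ]
mat corners [0.3616 0.2715 0.003 ] [0.4874 0.2446 0.003 ] [0.525  0.4061 0.003 ]
tub [0.62148419 0.10374839] 568
tublabel [0.5392 0.0392 0.059 ]
tin 0.3849999999999999 0.45299999999999996 0.05499999999999994 0.125
mug 0.625 0.729 0.265 0.373
scan 0.3889999999999999 0.4749999999999999 -0.19500000000000006 -0.14100000000000001
```

```bash
cat >> h.py <<'E'
from scipy.spatial.transform import Rotation as Rn
def go(x,y,z,yaw=None):
    """yaw = world yaw (deg) of tool y axis (mod 180 nearest unless given far)"""
    o=manip.get_obs(); R=Rn.from_quat(o['tool_rot']).as_matrix()
    d=R.T@(np.array([x,y,z])-o['ee_pos'])
    cur=np.degrees(np.arctan2(R[1,1],R[0,1])); t=0
    if yaw is not None: t=-np.radians((yaw-cur+180)%360-180)
    print('rows: %.4f %.4f %.4f %.3f'%(*d,t),' cur',np.round(o['ee_pos'],4),'yaw %.1f'%cur,'tilt %.2f'%np.degrees(np.arccos(-R[2,2])),'q7 %.2f'%o['qpos'][6],'t',round(o['t'],2),'w %.4f'%o['width'],'F',np.round(o['force'],1))
E
python3 -c "
from h import *
go(.462,.4005,.17,-18.3)"
```

```text
rows: -0.3194 -0.1032 0.0522 1.583  cur [0.1887 0.5954 0.222 ] yaw 72.4 tilt 0.07 q7 -0.08 t 0.15 w 0.0885 F [-0.7  0.9  0.3]
```

Candidates for the tray in the scene view: the green tray at (229,108) and the aluminium tray on the cork mat at (285,128). I choose the aluminium one, and crop c1 confirms grey walls, a cork mat and 3 biscuits. Scanner at (207,222); canisters at (195,315) tall, (272,250) medium and (238,290) low; tub at (298,190). The pot at (395,130) is not the tub.

```bash
python3 -m creep '-0.16 -0.05 0 0.75; -0.3194 -0.1032 0.02 1.583; -0.3194 -0.1032 0.02 1.583; -0.3194 -0.1032 0.02 1.583; -0.3194 -0.1032 0.02 1.583' 0.0878;  python3 -c "
from h import *
go(.462,.4005,.17,-18.3)"
```

```text
t: 0.65
ee_pos: [0.3931, 0.4494, 0.2082]
tool_rot: [0.507, 0.862, -0.0, 0.0]
force: [-0.3, 0.6, 0.0]
width: 0.0881
rows: -0.0762 0.0364 0.0382 0.827  cur [0.3931 0.4494 0.2082] yaw 29.1 tilt 0.04 q7 -0.35 t 0.65 w 0.0881 F [-0.3  0.6  0. ]
```

```bash
for i in 1; do python3 -m creep '-0.076 0.036 0.038 0.827; -0.076 0.036 0.038 0.827; -0.076 0.036 0.038 0.827; -0.076 0.036 0.038 0.827; -0.076 0.036 0.038 0.827'; done;  python3 -c "
from h import *
go(.462,.4005,.17,-18.3)"
```

```text
t: 1.15
ee_pos: [0.4617, 0.3999, 0.1696]
tool_rot: [0.788, 0.616, -0.001, 0.0]
force: [-0.0, 0.9, 0.1]
width: 0.088
rows: 0.0007 0.0001 -0.0004 0.076  cur [0.4617 0.3999 0.1696] yaw -13.9 tilt 0.09 q7 -0.86 t 1.15 w 0.0880 F [-0.   0.9  0.1]
```

```bash
python3 -m creep '0 0 0 0.076; 0 0 0 0.076';  python3 -c "
from h import *
snap('wrist','w1')
snap('side','s1');crop('side1' if 0 else 's1',100,80,260,240,4,'s1c')
go(.462,.4005,.05,-18.3)"
```

```text
t: 1.35
ee_pos: [0.4615, 0.3998, 0.1692]
tool_rot: [0.811, 0.585, -0.001, 0.001]
force: [0.2, -0.7, -0.3]
width: 0.0876
rows: 0.0009 0.0003 0.1194 0.003  cur [0.4615 0.4    0.1694] yaw -18.1 tilt 0.11 q7 -0.92 t 1.45 w 0.0879 F [ 0.3  0.6 -0.3]
```

View pics/w1.png

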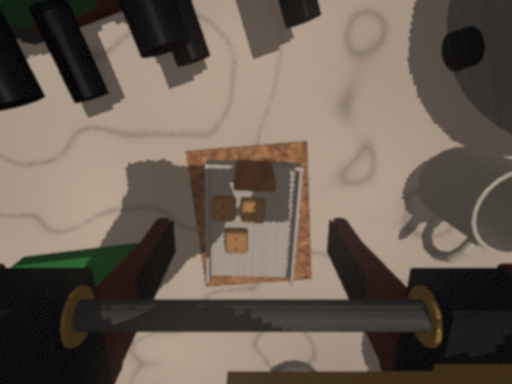

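View pics/s1c.png

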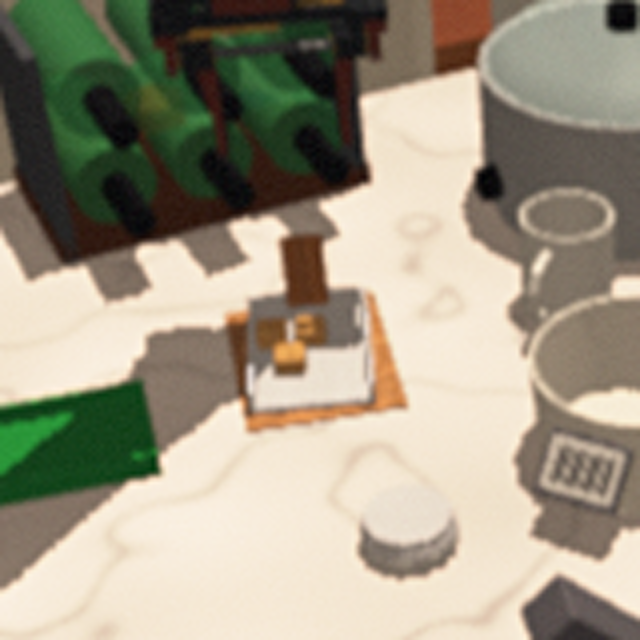

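```bash
python3 -c "
from h import *
crop('w1',180,130,330,300,4,'w1c')
for q in [(234,161),(274,161)]: print(P('w1',*q,.079))
a=(P('w1',206,166,.025)+P('w1',302,166,.025))/2; b=(P('w1',207,283,.003)+P('w1',293,283,.003))/2; print(a,b,np.degrees(np.arctan2(*(b-a)[[1,0]])))
b=(P('w1',206,283,.025)+P('w1',294,283,.025))/2; print(b)
"
```

```text
[0.4557719  0.42609068 0.079     ]
[0.4869962 0.415747  0.079    ]
[0.46625221 0.4037081  0.025     ] [0.41434178 0.2604506  0.003     ] -109.91836285041369
[0.41928546 0.27511118 0.025     ]
```

View pics/w1c.png

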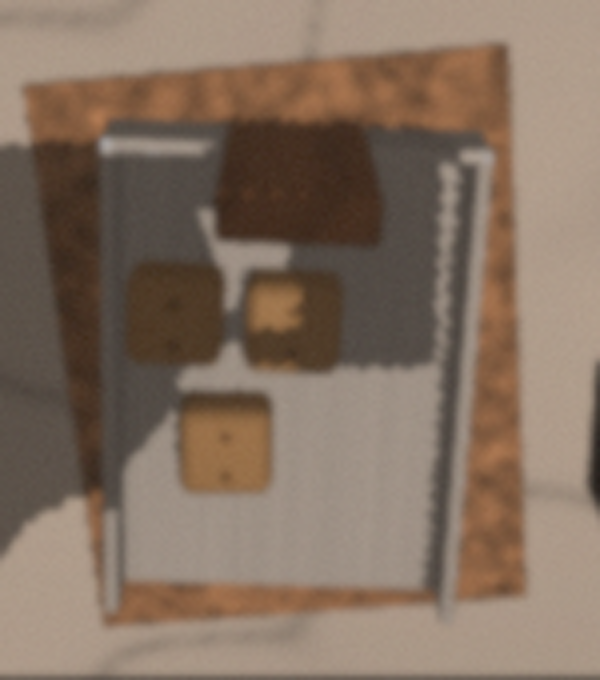

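```bash
python3 -c "
from h import *
for q in [(234.5,190),(275,191)]: print(P('w1',*q,.079))
print(camera_info('wrist')['T'].round(3))
p,d,K,T=load('w1')
for v in (165,172,180,185,188,195): print(v,P('w1',255,v))
"
```

```text
[0.44787295 0.40219867 0.079     ]
[0.48015135 0.39056618 0.079     ]
[[ 0.95   0.297  0.093  0.487]
 [-0.311  0.907  0.283  0.478]
 [-0.001 -0.298  0.954  0.33 ]
 [ 0.     0.     0.     1.   ]]
165 [0.46791541 0.40577533 0.03079248]
172 [0.46764812 0.40599463 0.05725982]
180 [0.46689406 0.40444582 0.0765915 ]
185 [0.46549593 0.4001622  0.07638781]
188 [0.46474782 0.39791197 0.07734669]
195 [0.45588712 0.36808281 0.00759494]
```

```bash
python3 -c "
from h import *
go(.465,.4015,.048,-19)"
```

```text
rows: 0.0028 0.0029 0.1214 0.015  cur [0.4615 0.4    0.1694] yaw -18.1 tilt 0.11 q7 -0.92 t 1.45 w 0.0879 F [ 0.3  0.6 -0.3]
```

```bash
python3 -m creep '0.003 0.003 0.04 0.015; 0.003 0.003 0.08 0.015; 0.003 0.003 0.11 0.015; 0.003 0.003 0.121 0.015; 0.003 0.003 0.121 0.015' 0.0878; python3 -c "
from h import *
snap('wrist','w2')
snap('side','s2');crop('s2',120,100,220,200,5,'s2c')
go(.465,.4015,.048,-19)"
```

```text
t: 1.95
ee_pos: [0.4646, 0.401, 0.0472]
tool_rot: [0.814, 0.581, -0.002, 0.001]
force: [0.1, -0.1, 0.1]
width: 0.088
rows: -0.0009 -0.0007 0.0017 0.001  cur [0.466  0.4021 0.0497] yaw -19.0 tilt 0.04 q7 -0.87 t 2.05 w 0.0874 F [-0.2  1.   0.4]
```

View pics/w2.png

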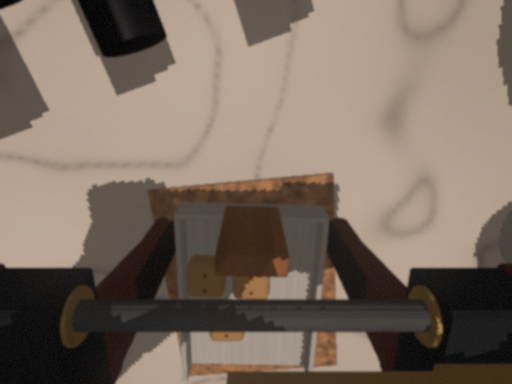

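View pics/s2c.png

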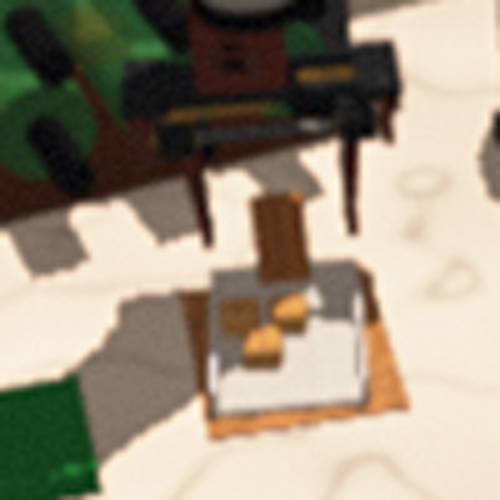

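```bash
python3 -m creep '0 0 0.001 0; 0 0 0.001 0; 0 0 0.001 0; 0 0 0.001 0; 0 0 0.001 0' 0.02; python3 -m creep '0 0 0 0; 0 0 0 0; 0 0 0 0'; python3 -c "
from h import *
go(.465,.4015,.048,-19)"
```

```text
t: 2.55
ee_pos: [0.466, 0.4022, 0.0489]
tool_rot: [0.814, 0.581, 0.0, 0.0]
force: [0.8, -0.0, 0.3]
width: 0.0514
t: 2.85
ee_pos: [0.466, 0.4023, 0.0489]
tool_rot: [0.814, 0.581, 0.0, 0.0]
force: [0.3, 0.4, 0.9]
width: 0.0358
rows: -0.0010 -0.0007 0.0009 0.001  cur [0.466  0.4023 0.0489] yaw -18.9 tilt 0.03 q7 -0.87 t 2.85 w 0.0358 F [0.3 0.4 0.9]
```

```bash
python3 -m creep '0 0 -0.005 0; 0 0 -0.01 0; 0 0 -0.015 0; 0 0 -0.02 0; 0 0 -0.02 0' 0.02; python3 -c "
from h import *
snap('wrist','w3')
snap('side','s3');crop('s3',120,100,220,200,5,'s3c')
go(.465,.4015,.048,-19)"
```

```text
t: 3.35
ee_pos: [0.4664, 0.4026, 0.0699]
tool_rot: [0.814, 0.581, 0.001, 0.0]
force: [0.1, 0.3, -2.0]
width: 0.0363
rows: -0.0011 -0.0006 0.0211 0.001  cur [0.466  0.4024 0.0691] yaw -18.9 tilt 0.03 q7 -0.88 t 3.45 w 0.0358 F [ 0.4  0.2 -2.5]
```

View pics/w3.png

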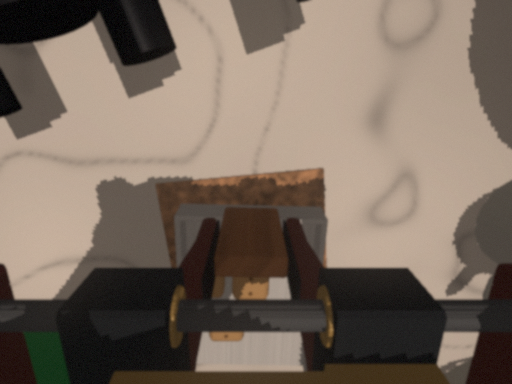

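View pics/s3c.png

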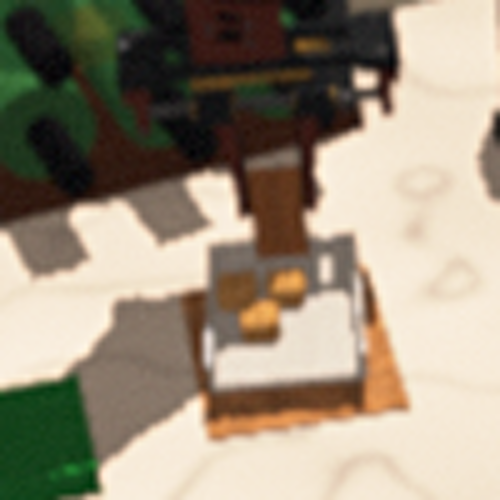

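```bash
cat >> h.py <<'E'
def tilt(fn,n=0.07,verbose=True):
    """plane through tray floor, from side/scene depth, tray frame located from tool pose"""
    o=manip.get_obs(); R=Rn.from_quat(o['tool_rot']).as_matrix()
    g=o['ee_pos']-0.019*R[:,2]; yv=R[:,1]*[1,1,0]; yv/=np.linalg.norm(yv)
    f=np.array([yv[1],-yv[0],0])  # tray forward = y rotated -90deg (tool y = tray y)
    p,d,K,T=load(fn); v,u=np.mgrid[0:384,0:512]
    c=np.stack([(u-K[0,2])/K[0,0]*d,-(v-K[1,2])/K[1,1]*d,-d],-1); w=c@T[:3,:3].T+T[:3,3]-g
    a=w@f;b=w@yv;z=w[...,2]
    m=(d>0)&(a>.01)&(a<.2)&(np.abs(b)<.046)&(z<0.02)&(p.astype(int).max(-1)-p.astype(int).min(-1)<45)
    A,Z=a[m],z[m]
    from scipy.optimize import least_squares
    best=None
    for th in np.radians(np.arange(-10,75,2.5)):
        # tray floor top: point at pivot offset: below pivot by h, along tray axis
        s,cc=np.sin(th),np.cos(th)
        al=A*cc-Z*s; nz=A*s+Z*cc   # tray coords rel. pivot
        k=((np.abs(nz+.060)<.006)&(al>0)&(al<.145)).sum()
        if best is None or k>best[0]: best=(k,th)
    th=best[1]
    for _ in range(5):
        s,cc=np.sin(th),np.cos(th); al=A*cc-Z*s; nz=A*s+Z*cc
        k=(np.abs(nz+.060)<.008)&(al>0)&(al<.145)
        q=np.polyfit(al[k],nz[k],1); th-=np.arctan(q[0])
    print(fn,'tilt %.1f deg, floor offset %.4f, n %d, al max %.3f'%(np.degrees(th),np.mean(nz[k]),k.sum(),np.percentile(al[k],98)))
    return th
E
python3 -c "
from h import *
tilt('s3')
snap('scene','sc3'); tilt('sc3')"
python3 -m creep '0 0 -0.05 0; 0 0 -0.05 0; 0 0 -0.05 0' ; python3 -c "
from h import *
snap('side','s4');tilt('s4');crop('s4',120,80,220,180,5,'s4c')
snap('scene','sc4'); tilt('sc4')
go(.465,.4015,.048,-19)"
```

```text
s3 tilt 0.4 deg, floor offset -0.0583, n 474, al max 0.140
sc3 tilt -0.1 deg, floor offset -0.0588, n 485, al max 0.138
t: 3.8
ee_pos: [0.4664, 0.4028, 0.1198]
tool_rot: [0.814, 0.581, 0.001, -0.0]
force: [-0.3, -0.0, -2.8]
width: 0.0355
s4 tilt 0.5 deg, floor offset -0.0577, n 483, al max 0.141
sc4 tilt 0.5 deg, floor offset -0.0577, n 494, al max 0.138
rows: -0.0004 0.0000 0.0700 0.001  cur [0.4652 0.4019 0.118 ] yaw -18.9 tilt 0.09 q7 -0.91 t 3.9 w 0.0360 F [ 0.9  0.3 -3. ]
```

View pics/s4c.png

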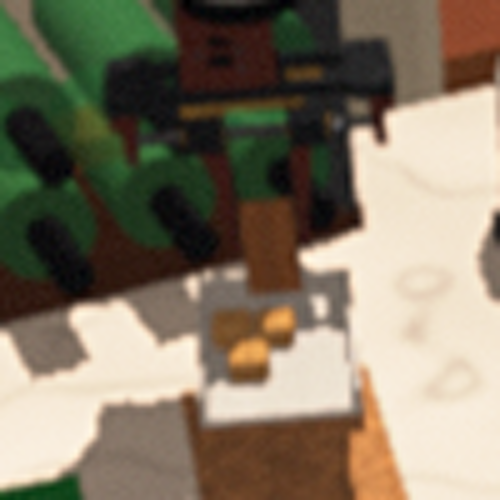

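Run:
```python
from h import *
def C(x,y,z): return np.round(P('scene0',150+x/4-.375,180+y/4-.375,z),4)
print(C(125,210,.014),C(213,290,.014),C(300,213,.014))
crop('scene0',170,190,240,260,8,'dk'); crop('side0',210,215,280,295,8,'dk2')
```

```text
[ 0.3715 -0.1993  0.014 ] [ 0.4674 -0.2222  0.014 ] [ 0.4884 -0.1333  0.014 ]
```

View pics/dk.png

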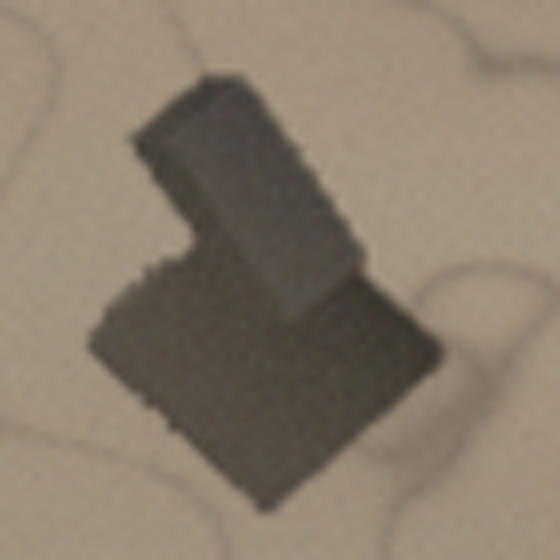

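View pics/dk2.png

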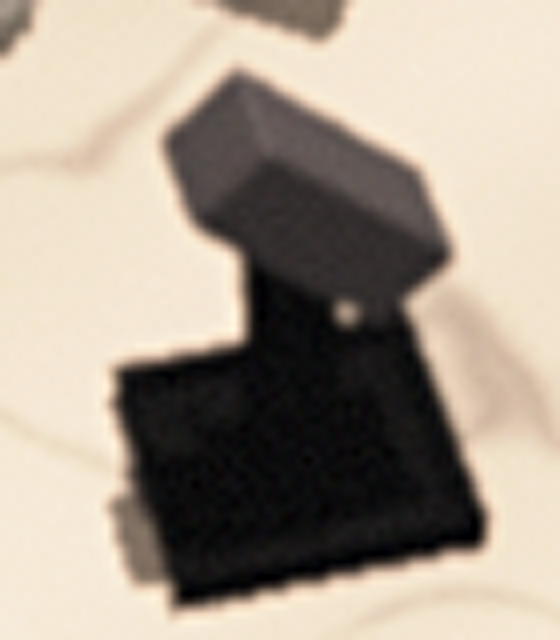

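```bash
python3 -c "
from h import *
go(.463,.03,.17,-13.4)"
```

```text
rows: -0.3526 0.1186 -0.0515 -0.096  cur [0.4652 0.4019 0.118 ] yaw -18.9 tilt 0.09 q7 -0.91 t 3.9 w 0.0360 F [ 0.9  0.3 -3. ]
```

```bash
python3 -m creep '-0.005 0 -0.01 0; -0.02 0.005 -0.03 0; -0.04 0.013 -0.05 0; -0.065 0.021 -0.0515 0; -0.09 0.03 -0.0515 0' >/dev/null; python3 -m creep '-0.025 0.008 0 -0.02; -0.05 0.017 0 -0.04; -0.075 0.026 0 -0.06; -0.1 0.034 0 -0.08; -0.125 0.042 0 -0.096'; python3 -c "
from h import *
go(.463,.03,.17,-13.4)"
```

```text
t: 4.9
ee_pos: [0.4627, 0.1725, 0.17]
tool_rot: [0.785, 0.62, -0.001, 0.0]
force: [-0.2, -0.2, -2.4]
width: 0.0357
rows: -0.1386 0.0333 0.0003 0.000  cur [0.4627 0.1725 0.17  ] yaw -13.4 tilt 0.13 q7 -0.54 t 4.9 w 0.0357 F [-0.2 -0.2 -2.4]
```

```bash
python3 -m creep '-0.025 0.006 0 0; -0.05 0.012 0 0; -0.075 0.018 0 0; -0.1 0.024 0 0; -0.12 0.029 0 0' >/dev/null; python3 -m creep '-0.015 0.004 0 0; -0.018 0.005 0.01 0; -0.018 0.005 0.03 0; -0.018 0.005 0.05 0; -0.018 0.005 0.07 0'; python3 -c "
from h import *
go(.463,.03,.055,-13.4)
snap('side','s5');tilt('s5');crop('s5',160,130,320,290,4,'s5c')
snap('scene','sc5'); tilt('sc5');crop('sc5',150,110,310,270,4,'sc5c')
"
```

```text
t: 5.9
ee_pos: [0.4622, 0.0291, 0.0987]
tool_rot: [0.785, 0.62, -0.002, -0.0]
force: [0.3, 0.4, -2.4]
width: 0.0355
rows: 0.0011 0.0007 0.0437 -0.000  cur [0.4622 0.0291 0.0987] yaw -13.4 tilt 0.22 q7 -0.16 t 5.9 w 0.0355 F [ 0.3  0.4 -2.4]
s5 tilt 0.5 deg, floor offset -0.0562, n 519, al max 0.138
sc5 tilt 0.0 deg, floor offset -0.0601, n 746, al max 0.137
```

View pics/s5c.png

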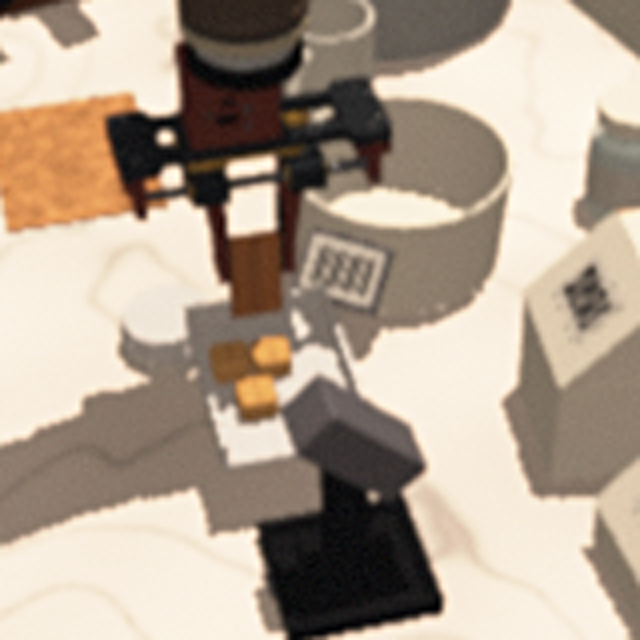

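View pics/sc5c.png

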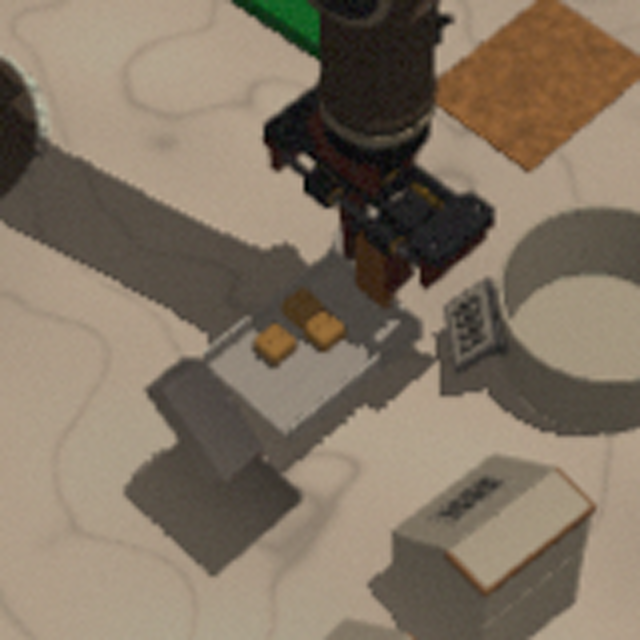

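```bash
python3 -m creep '0 0 0.015 0; 0 0 0.03 0; 0 0 0.042 0; 0 0 0.049 0; 0 0 0.049 0'; python3 -m creep '-0.004 0 0 0; -0.008 0 0 0; -0.01 0 0 0; -0.012 0 0 0; -0.012 0 0 0'
```

```text
t: 6.5
ee_pos: [0.4597, 0.0287, 0.048]
tool_rot: [0.785, 0.62, -0.005, -0.002]
force: [-0.5, -0.8, -1.6]
width: 0.0356
t: 7.0
ee_pos: [0.4574, 0.0183, 0.0487]
tool_rot: [0.785, 0.62, -0.004, -0.002]
force: [0.1, 5.5, -0.5]
width: 0.0359
```

```bash
python3 -m creep '-0.002 0 0 0; -0.003 0 0 0; -0.004 0 0 0'
```

```text
t: 7.3
ee_pos: [0.457, 0.0179, 0.0494]
tool_rot: [0.784, 0.621, -0.002, -0.003]
force: [-0.8, 14.7, 2.9]
width: 0.0358
```

```bash
python3 -m creep '-0.0025 0 -0.005 0; -0.005 0 -0.01 0; -0.008 0 -0.015 0; -0.0115 0 -0.0206 0; -0.0115 0 -0.0206 0';python3 -c "
from h import *
snap('side','s6');tilt('s6');crop('s6',160,130,320,290,4,'s6c')
snap('scene','sc6'); tilt('sc6');crop('sc6',150,110,310,270,4,'sc6c')
"
```

```text
t: 7.8
ee_pos: [0.4547, 0.0068, 0.0709]
tool_rot: [0.784, 0.621, -0.001, -0.004]
force: [-0.4, 4.2, -0.8]
width: 0.0358
s6 tilt 7.8 deg, floor offset -0.0589, n 514, al max 0.144
sc6 tilt 7.9 deg, floor offset -0.0591, n 607, al max 0.141
```

View pics/sc6c.png

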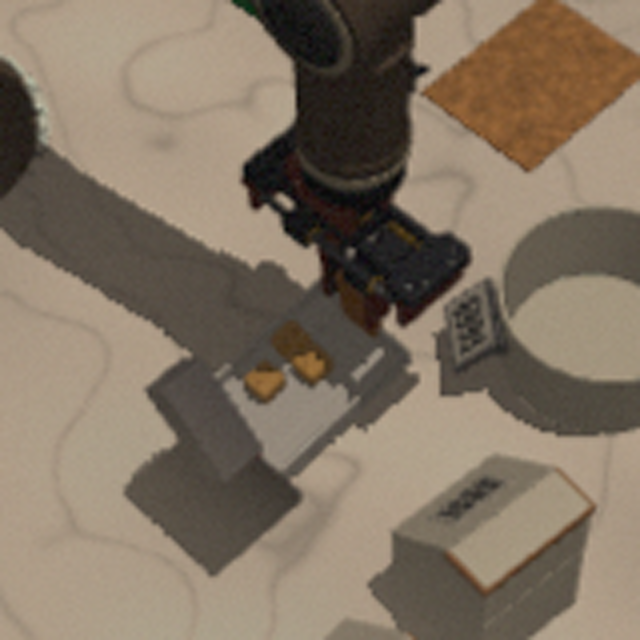

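```bash
python3 -m creep '-0.003 0 -0.005 0; -0.006 0 -0.009 0; -0.009 0 -0.0135 0; -0.0125 0 -0.0165 0; -0.016 0 -0.02 0'; python3 -m creep '0 0 0 0'; python3 -c "
from h import *
snap('side','s7');tilt('s7');
snap('scene','sc7'); tilt('sc7');crop('sc7',150,110,310,270,4,'sc7c')
"
```

```text
t: 8.4
ee_pos: [0.4515, -0.0087, 0.0909]
tool_rot: [0.784, 0.621, -0.001, -0.003]
force: [0.3, 5.5, -0.4]
width: 0.0361
t: 8.5
ee_pos: [0.4515, -0.0091, 0.0914]
tool_rot: [0.784, 0.621, -0.001, -0.003]
force: [-1.2, 2.4, -1.8]
width: 0.0359
s7 tilt 17.2 deg, floor offset -0.0596, n 511, al max 0.144
sc7 tilt 17.1 deg, floor offset -0.0599, n 552, al max 0.141
```

View pics/sc7c.png

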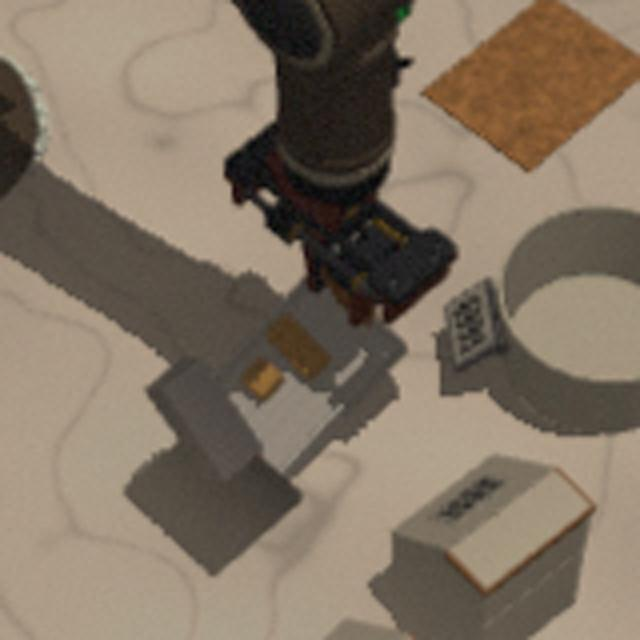

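```bash
python3 -m creep '-0.0015 0 -0.0015 0; -0.003 0 -0.003 0; -0.0045 0 -0.0045 0; -0.006 0 -0.006 0; -0.006 0 -0.006 0'; python3 -c "
from h import *
snap('side','s7');tilt('s7');
snap('scene','sc7'); tilt('sc7');crop('sc7',150,110,310,270,4,'sc7c')
o=manip.get_obs(); print(o['ee_pos'])
"
```

```text
t: 9.1
ee_pos: [0.4501, -0.015, 0.0972]
tool_rot: [0.784, 0.621, -0.001, -0.003]
force: [-0.4, 3.1, -0.7]
width: 0.0357
s7 tilt 20.0 deg, floor offset -0.0601, n 505, al max 0.143
sc7 tilt 20.4 deg, floor offset -0.0604, n 530, al max 0.141
[ 0.4501103  -0.0148272   0.09703419]
```

```bash
python3 -m creep '0.001 0 -0.001 0; 0.002 0 -0.003 0; 0.003 0 -0.007 0; 0.005 0 -0.014 0; 0.007 0 -0.024 0'; python3 -m creep '0.002 0 -0.015 0; 0.004 0 -0.03 0; 0.006 0 -0.05 0; 0.006 0 -0.07 0; 0.006 0 -0.09 0'; python3 -c "
from h import *
snap('side','s8');tilt('s8');crop('s8',120,60,280,220,4,'s8c')
snap('scene','sc8'); tilt('sc8');crop('sc8',170,90,330,250,4,'sc8c')
go(.651,.228,.24)
"
```

```text
t: 9.7
ee_pos: [0.4517, -0.0083, 0.1215]
tool_rot: [0.784, 0.621, -0.001, -0.003]
force: [0.4, -0.1, -1.8]
width: 0.0358
t: 10.2
ee_pos: [0.4536, -0.0028, 0.2131]
tool_rot: [0.784, 0.621, -0.001, -0.003]
force: [-0.0, -0.3, -2.2]
width: 0.0364
s8 tilt 20.1 deg, floor offset -0.0626, n 966, al max 0.136
sc8 tilt 19.9 deg, floor offset -0.0595, n 655, al max 0.131
rows: 0.2696 0.1375 -0.0248 0.000  cur [ 0.4553 -0.0027  0.2143] yaw -13.3 tilt 0.29 q7 -0.23 t 10.3 w 0.0359 F [-0.7 -0.5 -2. ]
```

View pics/sc8c.png

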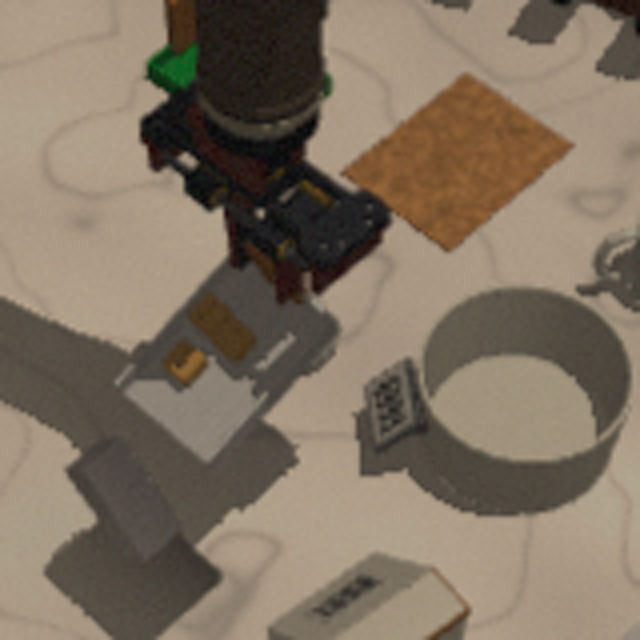

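```bash
python3 -m creep '0.002 0.001 -0.01 0; 0.005 0.003 -0.02 0; 0.009 0.005 -0.024 0; 0.014 0.007 -0.025 0; 0.02 0.01 -0.025 0'; python3 -m creep '0.006 0.003 0 0; 0.013 0.006 0 0; 0.02 0.01 0 0; 0.027 0.014 0 0; 0.034 0.017 0 0'; python3 -c "
from h import *
snap('scene','sc9'); tilt('sc9');crop('sc9',170,90,330,250,4,'sc9c')
go(.651,.228,.24)
"
```

```text
t: 10.8
ee_pos: [0.4698, 0.0148, 0.2391]
tool_rot: [0.784, 0.621, 0.001, -0.002]
force: [0.3, 0.1, -2.0]
width: 0.0355
t: 11.3
ee_pos: [0.4946, 0.0446, 0.2391]
tool_rot: [0.784, 0.621, 0.001, -0.002]
force: [-0.1, -0.2, -2.4]
width: 0.0357
sc9 tilt 20.2 deg, floor offset -0.0601, n 674, al max 0.134
rows: 0.2130 0.1101 -0.0002 0.000  cur [0.4952 0.0458 0.2391] yaw -13.2 tilt 0.30 q7 -0.29 t 11.35 w 0.0356 F [ 1.2  1.5 -2.2]
```

View pics/sc9c.png

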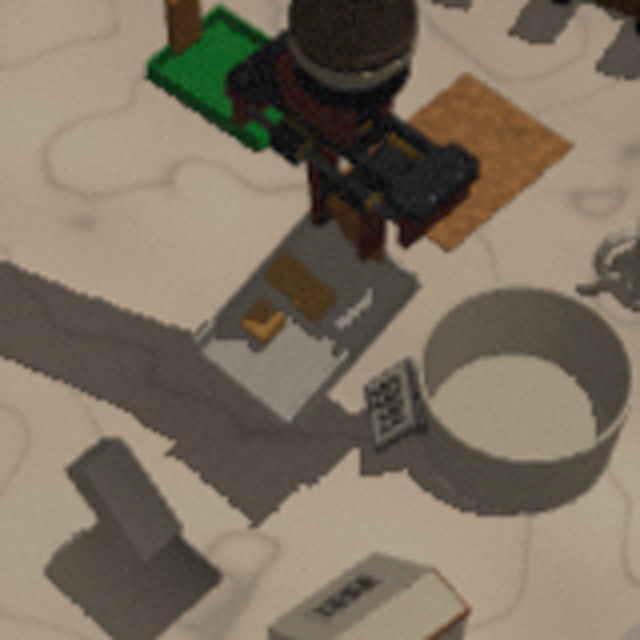

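Biscuits are steady (near (240,170) in the full image). Continuing at the same speed.

```bash
python3 -m creep '0.007 0.004 0 0; 0.014 0.007 0 0; 0.021 0.011 0 0; 0.029 0.015 0 0; 0.037 0.019 0 0'>/dev/null; python3 -m creep '0.008 0.004 0 0; 0.016 0.008 0 0; 0.024 0.012 0 0; 0.032 0.016 0 0; 0.04 0.02 0 0' >/dev/null;  python3 -m creep '0.008 0.004 0 0; 0.016 0.008 0 0; 0.024 0.012 0 0; 0.032 0.016 0 0; 0.04 0.02 0 0'; python3 -c "
from h import *
snap('scene','sc10'); tilt('sc10');crop('sc10',190,70,350,230,4,'sc10c')
go(.651,.228,.24)
"
```

```text
t: 12.85
ee_pos: [0.5807, 0.148, 0.2394]
tool_rot: [0.784, 0.621, 0.001, -0.002]
force: [0.2, 0.1, -3.2]
width: 0.0354
sc10 tilt 19.9 deg, floor offset -0.0604, n 672, al max 0.134
rows: 0.0922 0.0500 -0.0003 0.000  cur [0.5814 0.1496 0.2393] yaw -13.1 tilt 0.32 q7 -0.38 t 12.9 w 0.0355 F [ 1.6  1.  -1.6]
```

View pics/sc10c.png

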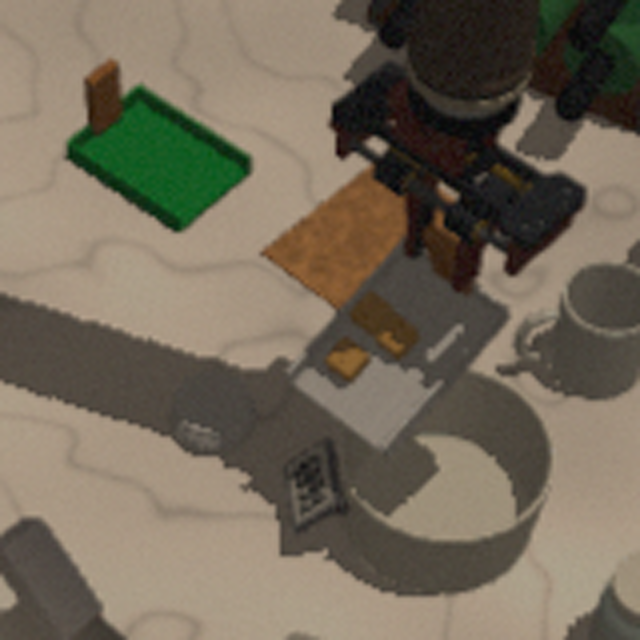

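```bash
python3 -m creep '0.008 0.004 0 0; 0.016 0.008 0 0; 0.024 0.012 0 0; 0.032 0.017 0 0; 0.04 0.022 0 0'>/dev/null; python3 -m creep '0.008 0.005 0 0; 0.016 0.01 0 0; 0.024 0.015 0 0; 0.032 0.02 0 0; 0.04 0.025 0 0' >/dev/null;  python3 -m creep '0.006 0.003 0.005 0; 0.01 0.004 0.015 0; 0.012 0.004 0.03 0; 0.012 0.004 0.045 0; 0.012 0.004 0.055 0'; python3 -c "
from h import *
snap('scene','sc11'); tilt('sc11');crop('sc11',210,70,370,230,4,'sc11c')
snap('side','s11'); tilt('s11');crop('s11',170,70,330,230,4,'s11c')
go(.651,.228,.175)
"
```

```text
t: 14.4
ee_pos: [0.6519, 0.2286, 0.1821]
tool_rot: [0.783, 0.622, -0.0, -0.003]
force: [-0.5, -0.6, -2.5]
width: 0.0357
sc11 tilt 20.3 deg, floor offset -0.0593, n 615, al max 0.132
s11 tilt 20.6 deg, floor offset -0.0604, n 546, al max 0.136
rows: -0.0006 -0.0005 0.0071 0.000  cur [0.6517 0.2284 0.1821] yaw -13.1 tilt 0.33 q7 -0.42 t 14.5 w 0.0357 F [-0.6  0.6 -2.9]
```

View pics/sc11c.png

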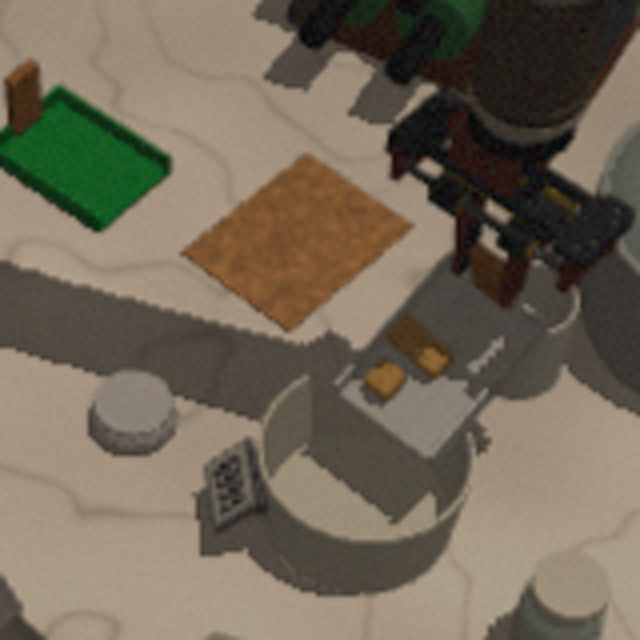

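View pics/s11c.png

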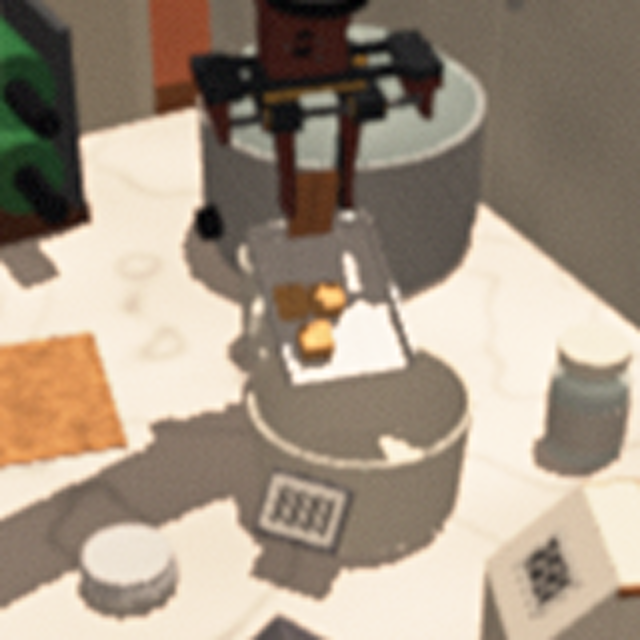

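```bash
python3 -m creep '-0.01 0 0 0; -0.02 0 0 0; -0.03 0 0 0; 0.01 0 0 0; 0.01 0 0 0';  python3 -c "
from h import *
snap('scene','sc12'); tilt('sc12');crop('sc12',210,70,370,230,4,'sc12c')
go(.651,.228,.175)
"
```

```text
t: 15.0
ee_pos: [0.654, 0.2429, 0.1827]
tool_rot: [0.782, 0.623, 0.001, -0.004]
force: [-0.7, 0.7, -2.6]
width: 0.0358
sc12 tilt 20.0 deg, floor offset -0.0616, n 659, al max 0.130
rows: -0.0129 0.0001 0.0075 0.000  cur [0.6538 0.2406 0.1825] yaw -12.9 tilt 0.40 q7 -0.43 t 15.05 w 0.0358 F [-0.5 -0.6 -2.9]
```

View pics/sc12c.png

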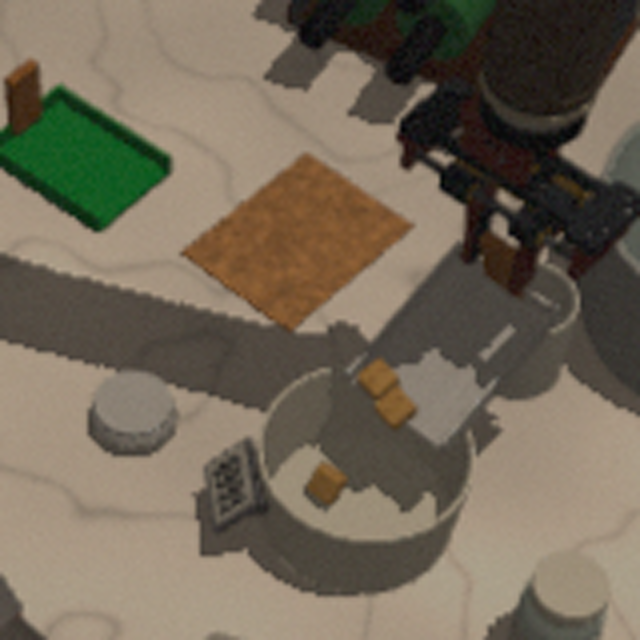

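```bash
python3 -m creep '-0.01 0 0 0; -0.025 0 0 0; -0.04 0 0 0; 0.005 0 0 0; 0.005 0 0 0';  python3 -c "
from h import *
snap('scene','sc13'); tilt('sc13');crop('sc13',210,70,370,230,4,'sc13c')
go(.651,.228,.175)
"
```

```text
t: 15.55
ee_pos: [0.6547, 0.2491, 0.1828]
tool_rot: [0.781, 0.624, 0.002, -0.005]
force: [-0.7, 1.6, -3.1]
width: 0.0359
sc13 tilt 20.5 deg, floor offset -0.0610, n 771, al max 0.130
rows: -0.0190 0.0007 0.0075 0.000  cur [0.6546 0.2466 0.1826] yaw -12.8 tilt 0.47 q7 -0.43 t 15.6 w 0.0354 F [ 0.5  0.8 -3.1]
```

View pics/sc13c.png

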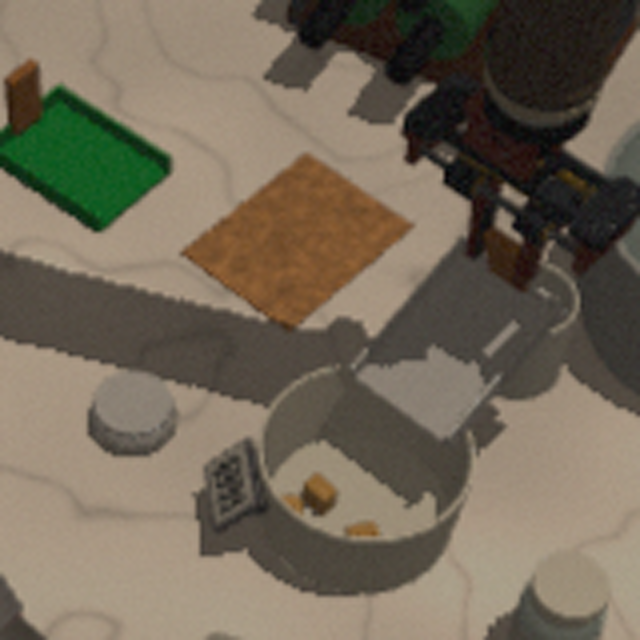

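All three biscuits are in the tub: crop (318,493), (293,503) and (362,528). The tray is empty. Next I fit the mat for the return.

```bash
python3 -c "
from h import *
f=lambda x,y:P('sc13',210+x/4-.375,70+y/4-.375,.003)
A,B,Cc,D=f(183,253),f(290,330),f(413,225),f(307,154)
print(A,B,Cc,D); c=(A+B+Cc+D)/4; print('c',c, np.linalg.norm(A-B),np.linalg.norm(B-Cc), np.degrees(np.arctan2(*(B-A)[[1,0]])),np.degrees(np.arctan2(*(D-Cc)[[1,0]]))-180,np.degrees(np.arctan2(*(A-D)[[1,0]])),np.degrees(np.arctan2(*(B-Cc)[[1,0]])))
"
```

```text
[0.36236051 0.27199193 0.003     ] [0.48587095 0.24372309 0.003     ] [0.52367459 0.40674038 0.003     ] [0.4004772  0.43469514 0.003     ]
c [0.44309581 0.33928763 0.003     ] 0.12670421373414614 0.16734321454486764 -12.8917036485115 -12.784520427529117 -103.18497965924448 -103.05609046046378
```

```bash
python3 -m creep '0 0 -0.03 0; 0 0 -0.05 0; 0 0 -0.05 0'; python3 -c "
from h import *
go(.4517,.3765,.15,-13)"
```

```text
t: 15.9
ee_pos: [0.6566, 0.2438, 0.2362]
tool_rot: [0.783, 0.623, 0.003, -0.003]
force: [-0.2, -0.1, -2.0]
width: 0.0357
rows: 0.0826 -0.2294 0.0870 0.000  cur [0.6566 0.2438 0.2362] yaw -13.0 tilt 0.50 q7 -0.45 t 15.9 w 0.0357 F [-0.2 -0.1 -2. ]
```

```bash
python3 -m creep '0.015 -0.04 0 0; 0.03 -0.085 0 0; 0.045 -0.13 0 0; 0.06 -0.175 0.01 0; 0.083 -0.23 0.03 0'>/dev/null; python3 -m creep '0 0 0.02 0; 0 0 0.04 0; 0 0 0.055 0; 0 0 0.055 0';  python3 -c "
from h import *
go(.4517,.3765,.097,-13)
snap('side','s14');tilt('s14');crop('s14',120,100,220,200,5,'s14c')
"
```

```text
t: 16.8
ee_pos: [0.4586, 0.3663, 0.153]
tool_rot: [0.783, 0.621, 0.001, -0.002]
force: [0.3, -0.4, -1.6]
width: 0.0362
rows: 0.0080 -0.0089 0.0560 -0.003  cur [0.4586 0.3663 0.153 ] yaw -13.2 tilt 0.32 q7 -0.79 t 16.8 w 0.0362 F [ 0.3 -0.4 -1.6]
s14 tilt 20.0 deg, floor offset -0.0615, n 783, al max 0.136
```

View pics/s14c.png

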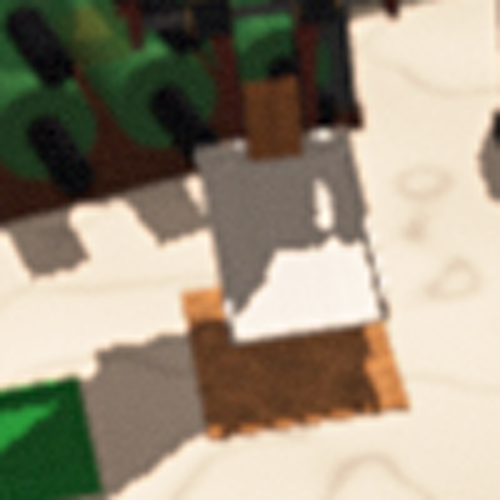

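```bash
python3 -m creep '0.004 -0.004 0.02 0; 0.008 -0.009 0.04 0; 0.008 -0.009 0.05 0; 0.008 -0.009 0.056 0; 0.008 -0.009 0.06 0'; python3 -c "
from h import *
go(.4581,.4046,.049,-13)
"
```

```text
t: 17.35
ee_pos: [0.4532, 0.3768, 0.0947]
tool_rot: [0.784, 0.621, 0.003, -0.002]
force: [-0.5, -0.3, -2.2]
width: 0.0357
rows: 0.0279 -0.0016 0.0459 -0.004  cur [0.4532 0.3768 0.0947] yaw -13.2 tilt 0.41 q7 -0.77 t 17.35 w 0.0357 F [-0.5 -0.3 -2.2]
```

```bash
python3 -m creep '0.003 0 0.006 0; 0.006 0 0.01 0; 0.01 0 0.015 0; 0.014 0 0.019 0; 0.017 0 0.023 0'; python3 -m creep '0.003 0 0.005 0; 0.006 0 0.010 0; 0.008 0 0.014 0; 0.01 0 0.018 0; 0.011 0 0.022 0'; python3 -c "
from h import *
snap('side','s15');tilt('s15');crop('s15',120,100,220,200,5,'s15c')
go(.4581,.4046,.049,-13)
"
```

```text
t: 17.85
ee_pos: [0.4574, 0.3942, 0.0717]
tool_rot: [0.784, 0.621, 0.003, -0.002]
force: [-0.1, 2.0, 3.3]
width: 0.0357
t: 18.35
ee_pos: [0.4599, 0.4053, 0.0495]
tool_rot: [0.784, 0.621, 0.003, -0.002]
force: [0.5, 1.9, 2.9]
width: 0.0356
s15 tilt 0.6 deg, floor offset -0.0579, n 640, al max 0.136
rows: -0.0009 -0.0016 0.0000 -0.003  cur [0.4599 0.4051 0.049 ] yaw -13.2 tilt 0.41 q7 -0.77 t 18.4 w 0.0359 F [ 1.1  1.9 -0.4]
```

View pics/s15c.png

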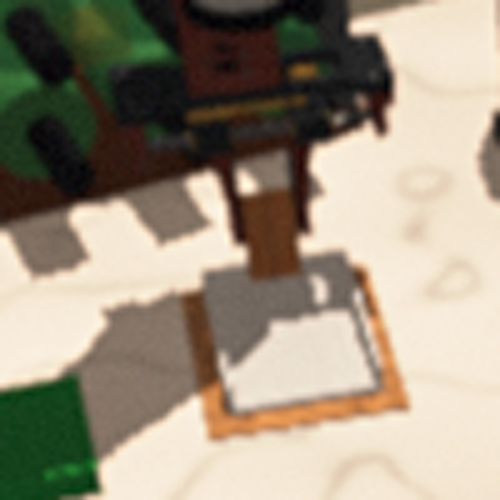

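Flat on the mat. Releasing and lifting off.

```bash
python3 -m creep '0 0 0.001 0; 0 0 0.001 0' >/dev/null; python3 -m creep '0 0 0 0; 0 0 0 0; 0 0 0 0; 0 0 0 0; 0 0 0 0' 0.07;python3 -m creep '0 0 -0.01 0; 0 0 -0.03 0; 0 0 -0.07 0; 0 0 -0.11 0; 0 0 -0.16 0'; python3 -c "
from h import *
snap('side','s16');crop('s16',120,100,220,200,5,'s16c')
p,d,ci=snap('scene','sc16');crop('sc16',190,80,350,220,4,'sc16c')
go(.43,-.166,.2,-13.4)
"
```

```text
t: 19.1
ee_pos: [0.4598, 0.4049, 0.0487]
tool_rot: [0.784, 0.621, 0.003, -0.003]
force: [0.6, -0.6, 0.1]
width: 0.0692
t: 19.6
ee_pos: [0.459, 0.403, 0.2099]
tool_rot: [0.784, 0.621, 0.002, -0.002]
force: [1.1, 0.9, -1.1]
width: 0.0701
rows: -0.5641 0.0988 0.0073 0.003  cur [0.4628 0.4055 0.2165] yaw -13.2 tilt 1.02 q7 -0.85 t 19.7 w 0.0698 F [ 1.   0.6 -0.3]
```

View pics/sc16c.png

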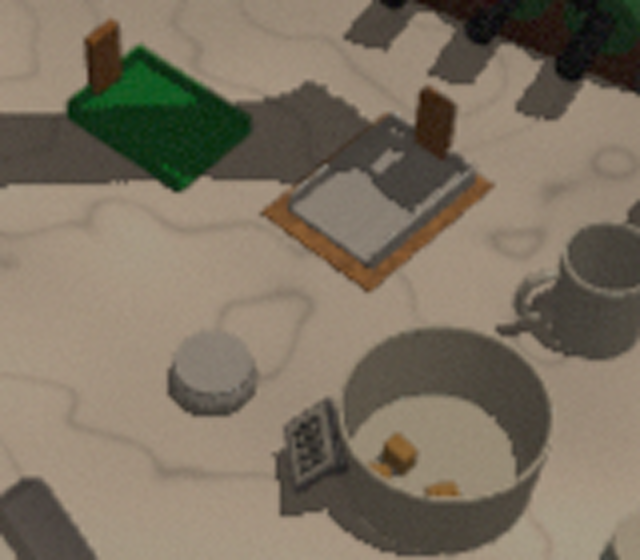

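View pics/s16c.png

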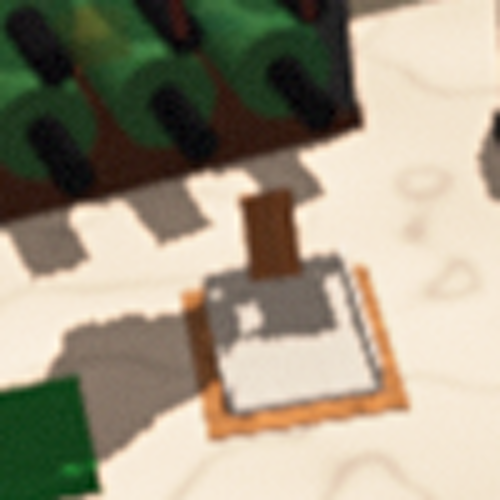

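```bash
python3 -m creep '-0.05 0.01 -0.04 0.15; -0.1 0.02 -0.05 0.3; -0.15 0.03 -0.05 0.45; -0.2 0.04 -0.05 0.6; -0.25 0.05 -0.05 0.75' 0.0878 >/dev/null; python3 -c "
from h import *
go(.43,-.166,.26,-103.4)
"
```

```text
rows: -0.2047 0.2653 -0.0027 0.819  cur [0.4543 0.1682 0.2632] yaw -56.5 tilt 1.10 q7 -1.32 t 20.2 w 0.0881 F [ 0.  -0.9  2.2]
```

```bash
python3 -m creep '-0.03 0.04 0 0.14; -0.06 0.08 0 0.28; -0.09 0.12 0 0.42; -0.12 0.16 0 0.56; -0.15 0.2 0 0.7' >/dev/null; python3 -c "
from h import *
go(.43,-.166,.26,-103.4)
"
```

```text
rows: 0.0012 0.0852 -0.0024 0.113  cur [ 0.4391 -0.0812  0.2593] yaw -96.9 tilt 1.22 q7 -1.52 t 20.7 w 0.0882 F [ 1.5 -0.  -0.5]
```

```bash
python3 -m creep '0 0.04 0 0.05; 0 0.075 0 0.113; 0 0.085 0 0.113; 0 0.085 0 0.113' >/dev/null; python3 -c "
from h import *
go(.43,-.166,.26,-103.4)
o=manip.get_obs(); print(Rn.from_quat(o['tool_rot']).as_matrix().round(4).tolist())
snap('wrist','w17'); snap('scene','sc17')
go(.43,-.166,.26,-103.4)
"
```

```text
rows: 0.0014 -0.0019 -0.0021 -0.004  cur [ 0.4282 -0.1675  0.2578] yaw -103.6 tilt 1.23 q7 -1.37 t 21.1 w 0.0877 F [ 0.9  0.9 -0.3]
[[0.9718, -0.2355, 0.011], [-0.2357, -0.9717, 0.0185], [0.0063, -0.0205, -0.9998]]
rows: 0.0014 0.0006 -0.0024 0.000  cur [ 0.4288 -0.1651  0.2576] yaw -103.4 tilt 1.25 q7 -1.37 t 21.2 w 0.0879 F [-0.5 -0.1 -0.4]
```

View pics/w17.png

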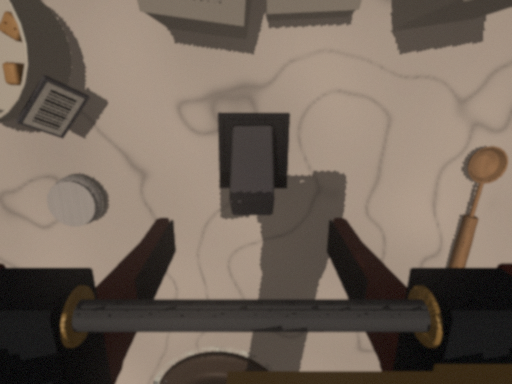

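Run:
```python
from h import *
p,d,K,T=load('w17')
v,u=np.mgrid[0:384,0:512]
c=np.stack([(u-K[0,2])/K[0,0]*d,-(v-K[1,2])/K[1,1]*d,-d],-1); w=c@T[:3,:3].T+T[:3,3]
m=(d>0)&(u>210)&(u<300)&(v>105)&(v<225)
X=w[m]; h=X[X[:,2]>.06]
yaw=np.radians(-13.4); e=np.array([np.cos(yaw),np.sin(yaw)]); n=np.array([-e[1],e[0]]); dc=np.array([.430,-.1663])
a=(h[:,:2]-dc)@e; b=(h[:,:2]-dc)@n
print('z',np.percentile(h[:,2],[1,50,99]),'a',np.percentile(a,[1,99]),'b',np.percentile(b,[1,50,99]))
# line of the sloped top face: z vs a
k=(h[:,2]>.11)&(a>-.03); print(np.polyfit(a[k],h[k,2],1))
r=cv2.minAreaRect((h[:,:2]*1000).astype(np.float32)); print(r)
# dock from rows: dark points at z~.007-.014
dk=X[(X[:,2]<.03)&(X[:,2]>.004)]
a2=(dk[:,:2]-dc)@e; b2=(dk[:,:2]-dc)@n; print('dock b',np.percentile(b2,[1,99]),'a',np.percentile(a2,[1,99]))
for q in [(219,114),(289,114),(288,188),(220,188)]: print(P('w17',*q,.014))
```

```text
z [0.10532848 0.14141315 0.16211147] a [-0.03623491  0.04272248] b [-0.01873327  0.00069623  0.02027862]
[-0.81952688  0.14550545]
((432.9366760253906, -166.2218017578125), (39.954654693603516, 81.45087432861328), 76.74689483642578)
dock b [-0.04407059  0.04696097] a [-0.04948209  0.04880608]
[ 0.48708692 -0.13446904  0.014     ]
[ 0.46631117 -0.22086172  0.014     ]
[ 0.37015957 -0.19977146  0.014     ]
[ 0.39134078 -0.10966072  0.014     ]
```

```bash
python3 -c "
from h import *
go(.432,-.166,.2,-103.3);go(.432,-.166,.104,-103.3)
"
```

```text
rows: 0.0030 0.0013 0.0576 -0.002  cur [ 0.4288 -0.1651  0.2576] yaw -103.4 tilt 1.25 q7 -1.37 t 21.2 w 0.0879 F [-0.5 -0.1 -0.4]
rows: 0.0024 0.0034 0.1536 -0.002  cur [ 0.4288 -0.1651  0.2576] yaw -103.4 tilt 1.25 q7 -1.37 t 21.2 w 0.0879 F [-0.5 -0.1 -0.4]
```

```bash
python3 -m creep '0.003 0.001 0.03 -0.002; 0.003 0.001 0.058 -0.002; 0.003 0.001 0.058 -0.002' 0.0878 >/dev/null; python3 -c "
from h import *
go(.432,-.166,.104,-103.3); snap('wrist','w18')
"
```

```text
rows: 0.0019 0.0040 0.0931 0.003  cur [ 0.4306 -0.1635  0.1972] yaw -103.2 tilt 1.16 q7 -1.24 t 21.5 w 0.0875 F [ 0.3 -1.   0.5]
```

View pics/w18.png

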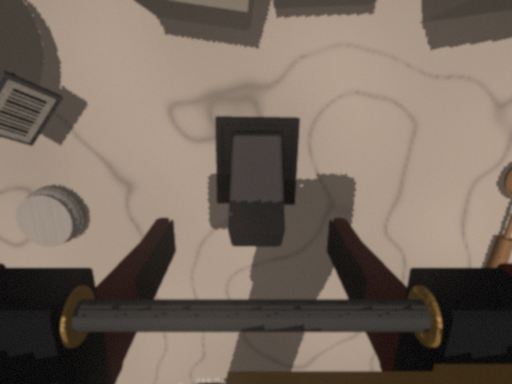

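```bash
python3 -m creep '0.002 0.004 0.02 0.003; 0.002 0.004 0.045 0.003; 0.002 0.004 0.07 0.003; 0.002 0.004 0.093 0.003; 0.002 0.004 0.093 0.003' 0.0878; python3 -c "
from h import *
go(.432,-.166,.104,-103.3); snap('wrist','w19'); snap('side','s19'); crop('s19',170,150,330,290,4,'s19c')
"
```

```text
t: 22.05
ee_pos: [0.4327, -0.1659, 0.1052]
tool_rot: [0.993, -0.116, 0.001, -0.01]
force: [0.2, 0.2, 0.5]
width: 0.0879
rows: -0.0006 0.0003 0.0012 -0.000  cur [ 0.4327 -0.1659  0.1052] yaw -103.3 tilt 1.16 q7 -1.05 t 22.05 w 0.0879 F [0.2 0.2 0.5]
```

View pics/w19.png

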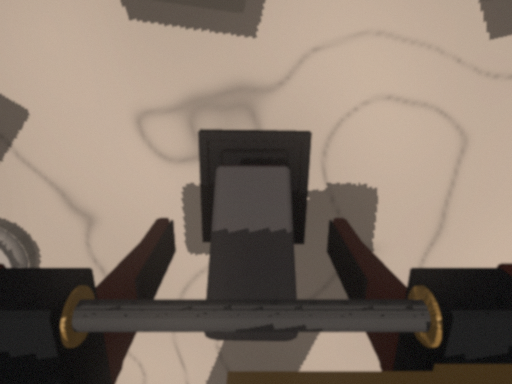

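View pics/s19c.png

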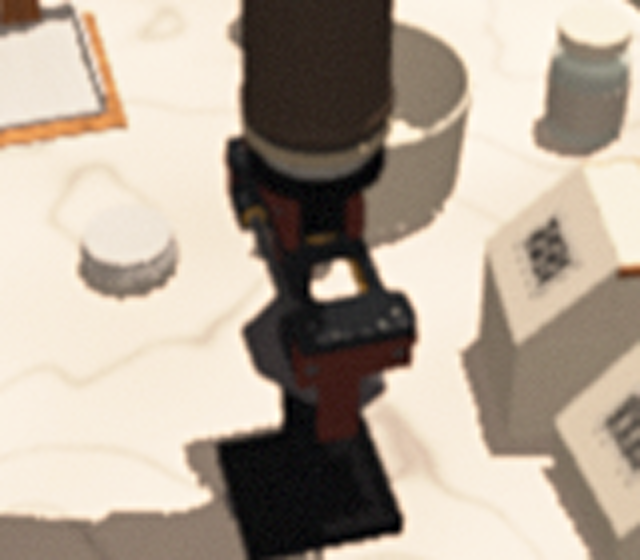

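```bash
python3 -m creep '0 0 0.001 0; 0 0 0.001 0; 0 0 0.001 0; 0 0 0.001 0; 0 0 0.001 0' 0.025; python3 -m creep '0 0 0 0; 0 0 0 0; 0 0 0 0; 0 0 0 0'; python3 -m creep '0 0 -0.005 0; 0 0 -0.015 0; 0 0 -0.03 0; 0 0 -0.05 0; 0 0 -0.07 0'; python3 -c "
from h import *
go(.432,-.166,.104,-103.3); snap('side','s20'); crop('s20',170,130,330,270,4,'s20c'); snap('scene','sc20'); snap('wrist','w20')
go(.432,-.166,.104,-103.3);
"
```

```text
t: 22.65
ee_pos: [0.4339, -0.167, 0.1063]
tool_rot: [0.993, -0.116, 0.003, -0.01]
force: [0.2, -0.5, -0.2]
width: 0.0511
t: 23.05
ee_pos: [0.4339, -0.1673, 0.1065]
tool_rot: [0.993, -0.116, 0.003, -0.01]
force: [-1.4, -1.8, 4.4]
width: 0.0399
t: 23.55
ee_pos: [0.4329, -0.1686, 0.1775]
tool_rot: [0.993, -0.117, 0.003, -0.01]
force: [0.6, -0.3, -2.1]
width: 0.0398
rows: -0.0017 -0.0008 0.0735 -0.001  cur [ 0.4329 -0.1686  0.1775] yaw -103.4 tilt 1.16 q7 -1.18 t 23.55 w 0.0398 F [ 0.6 -0.3 -2.1]
rows: -0.0030 -0.0003 0.0733 -0.000  cur [ 0.4341 -0.1684  0.1773] yaw -103.3 tilt 1.26 q7 -1.18 t 23.7 w 0.0398 F [ 0.4  0.6 -2.2]
```

View pics/s20c.png

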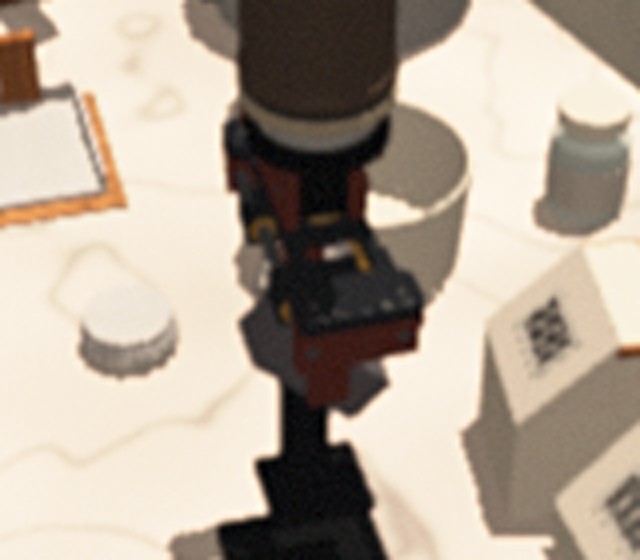

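View pics/sc20.png

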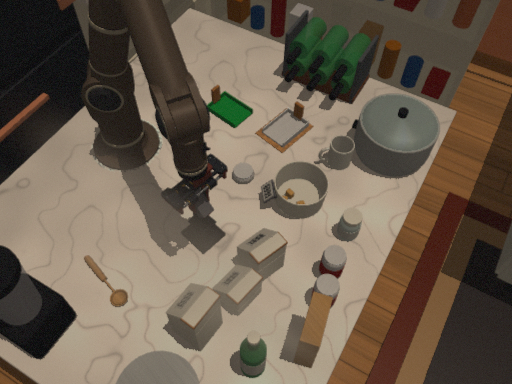

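```bash
python3 -c "
from h import *
crop('sc20',160,220,300,350,5,'a1'); crop('s20',270,170,410,320,5,'a2'); crop('sc20',230,150,330,225,7,'a3')"
```

```text
(no output)
```

View pics/a1.png

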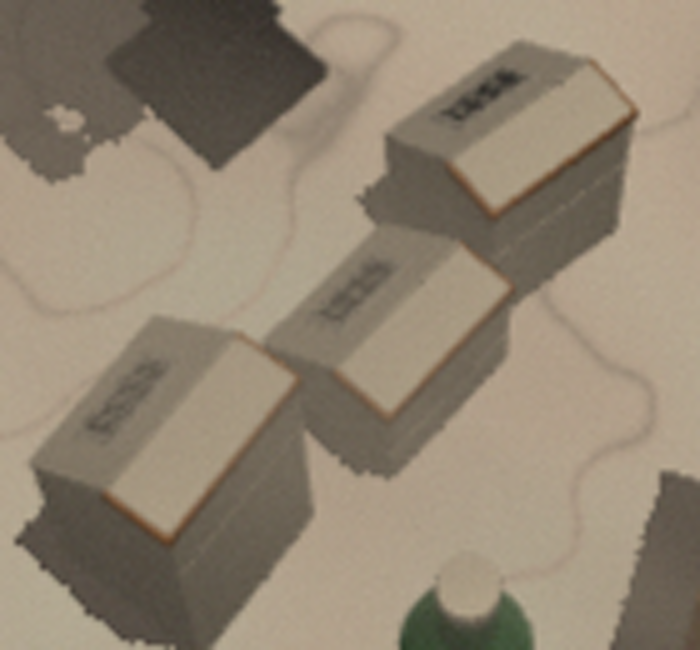

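View pics/a2.png

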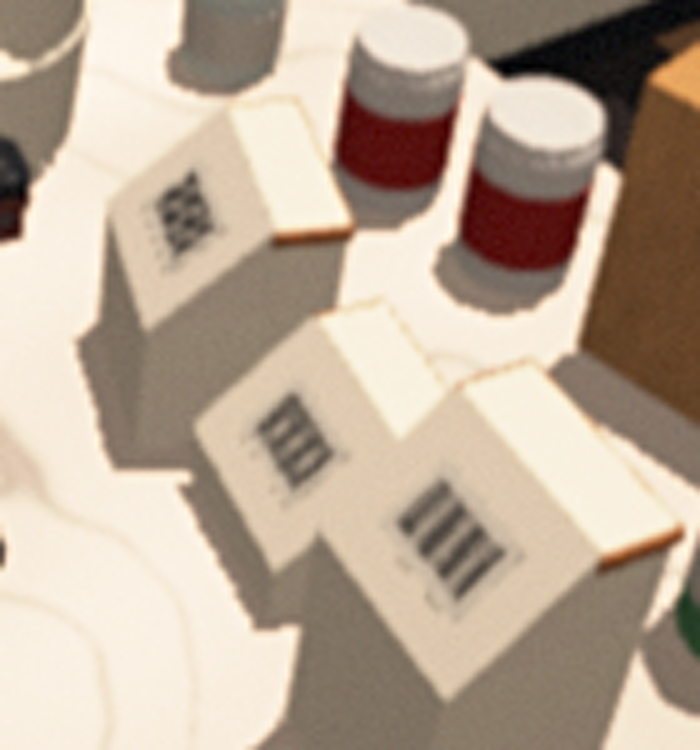

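View pics/a3.png

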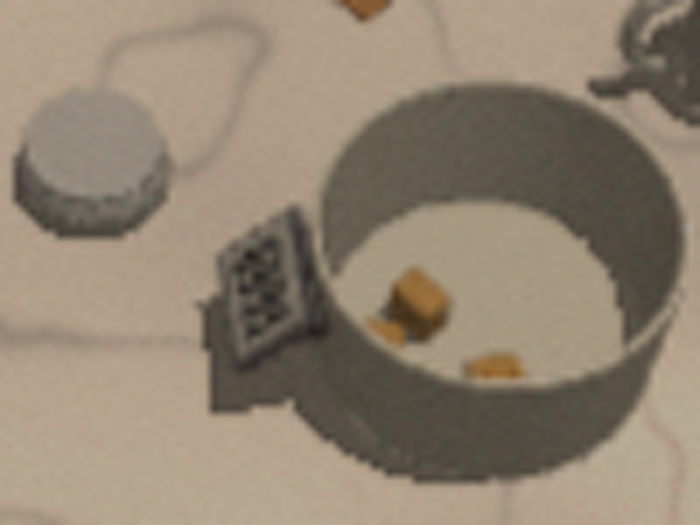

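```bash
cat > fit.py <<'E'
from h import *
from scipy.optimize import least_squares
def proj(fn,X):
    p,d,K,T=load(fn); c=(np.atleast_2d(X)-T[:3,3])@T[:3,:3]
    return np.stack([K[0,0]*c[:,0]/-c[:,2]+K[0,2],K[1,1]*-c[:,1]/-c[:,2]+K[1,2]],1)
def fit(obs,x0):
    # obs: list of (fn, [(X3,pix)...])
    def pose(a,X): 
        R=Rn.from_euler('z',a[2]).as_matrix(); return X@R.T+[a[0],a[1],0]
    def r(a): return np.concatenate([(proj(f,pose(a,np.array([q[0] for q in L])))-np.array([q[1] for q in L])).ravel() for f,L in obs])
    s=least_squares(r,x0,loss='soft_l1',f_scale=1.5); 
    return s.x, np.abs(r(s.x)).reshape(-1,2).max(1).round(1)
def can(H,xy0,sc=None,si=None):
    B=lambda y:(-.05,y,H-.06); Cr=lambda y:(.01,y,H); L=(-.021,0,H-.029)
    pts=[B(.05),B(-.05),Cr(.05),Cr(-.05),L]
    obs=[]
    for s in (sc,si):
        if s: obs.append((s[0],[(p,(s[1]+u/s[3]-.4,s[2]+v/s[3]-.4)) for p,(u,v) in zip(pts,s[4])]))
    a,res=fit(obs,[*xy0,0]); 
    R=Rn.from_euler('z',a[2]).as_matrix(); lab=R@np.array(L)+[a[0],a[1],0]
    print('H',H,'pose',a[:2].round(4),'yaw %.1f'%np.degrees(a[2]),'label',lab.round(4),'res',res)
    return a,lab
E
python3 - <<'E'
from fit import *
can(.15,(.65,-.13),('sc20',160,220,5,[(520,42),(385,138),(590,60),(447,162),(484,94)]),('s20',270,170,5,[(108,215),(148,330),(232,108),(272,243),(187,217)]))
can(.10,(.62,-.27),('sc20',160,220,5,[(380,228),(265,343),(458,240),(333,370),(355,290)]),('s20',270,170,5,[(195,428),(277,570),(320,318),(400,437),(296,440)]))
can(.20,(.57,-.42),('sc20',160,220,5,[(157,317),(35,465),(237,333),(103,492),(125,400)]),('s20',270,170,5,[(320,530),(450,695),(468,388),(600,565),(455,540)]))
# tub
p,d,K,T=load('sc20'); v,u=np.mgrid[0:384,0:512]
c=np.stack([(u-K[0,2])/K[0,0]*d,-(v-K[1,2])/K[1,1]*d,-d],-1); w=c@T[:3,:3].T+T[:3,3]
m=(d>0)&(w[...,2]>.083)&(w[...,2]<.096)&(np.hypot(w[...,0]-.62,w[...,1]-.104)<.1)
X=w[m]; s=least_squares(lambda a:np.hypot(X[:,0]-a[0],X[:,1]-a[1])-.083,[.62,.104],loss='soft_l1',f_scale=.003)
lab=P('sc20',230+263/7-.4,150+287/7-.4,.059); dl=lab[:2]-s.x
print('tub',s.x,'label',lab,'r',np.linalg.norm(dl),'yaw',np.degrees(np.arctan2(-dl[1],-dl[0])))
E
```

```text
H 0.15 pose [ 0.6302 -0.1634] yaw -22.1 label [ 0.6108 -0.1555  0.121 ] res [0.5 0.9 1.1 0.5 1.2 3.1 0.4 0.9 2.3 0.7]
H 0.1 pose [ 0.6194 -0.2763] yaw -11.5 label [ 0.5988 -0.2721  0.071 ] res [0.7 1.1 0.7 0.2 0.6 1.2 0.2 1.2 3.8 0.6]
H 0.2 pose [ 0.5779 -0.4189] yaw -7.1 label [ 0.5571 -0.4163  0.171 ] res [0.5 2.2 1.2 0.8 0.4 2.2 0.8 1.4 1.7 0.8]
tub [0.62260857 0.1047694 ] label [0.53743489 0.04268956 0.059     ] r 0.10539669245786738 yaw 36.08687673298207
```

```bash
python3 -c "
from h import *
go(.4577,-.0155,.145,-53.9)
"
```

```text
rows: -0.0124 -0.1535 0.0355 -0.863  cur [ 0.4341 -0.1684  0.1773] yaw -103.3 tilt 1.26 q7 -1.18 t 23.7 w 0.0398 F [ 0.4  0.6 -2.2]
```

```bash
python3 -m creep '-0.002 -0.02 0 -0.14; -0.005 -0.06 0 -0.28; -0.008 -0.1 0 -0.42; -0.011 -0.14 0 -0.56; -0.012 -0.153 0.01 -0.7' >/dev/null; python3 -m creep '0 0 0.005 -0.12; 0 0 0.01 -0.16;0 0 0.01 -0.16'; python3 -c "
from h import *
go(.4577,-.0155,.145,-53.9)
"
```

```text
t: 24.5
ee_pos: [0.4571, -0.0115, 0.1587]
tool_rot: [0.949, 0.314, 0.007, -0.008]
force: [-0.1, -0.6, -2.9]
width: 0.0399
rows: -0.0022 0.0037 0.0136 0.010  cur [ 0.4571 -0.0115  0.1587] yaw -53.4 tilt 1.27 q7 -0.75 t 24.5 w 0.0399 F [-0.1 -0.6 -2.9]
```

```bash
python3 -m creep '-0.001 0.002 0.007 0.01; -0.002 0.004 0.0135 0.01; -0.002 0.004 0.0135 0.01; -0.002 0.004 0.0135 0.01'; python3 -c "
from h import *
go(.4577,-.0155,.145,-53.9)
snap('side','s21'); crop('s21',190,120,330,250,5,'s21c');snap('scene','sc21'); crop('sc21',180,140,320,270,5,'sc21c');snap('wrist','w21')
"
```

```text
t: 24.9
ee_pos: [0.4579, -0.016, 0.1449]
tool_rot: [0.951, 0.309, 0.007, -0.008]
force: [-0.1, -0.6, -2.9]
width: 0.0399
rows: 0.0001 -0.0005 -0.0001 -0.002  cur [ 0.4579 -0.016   0.1449] yaw -54.0 tilt 1.24 q7 -0.72 t 24.9 w 0.0399 F [-0.1 -0.6 -2.9]
```

View pics/s21c.png

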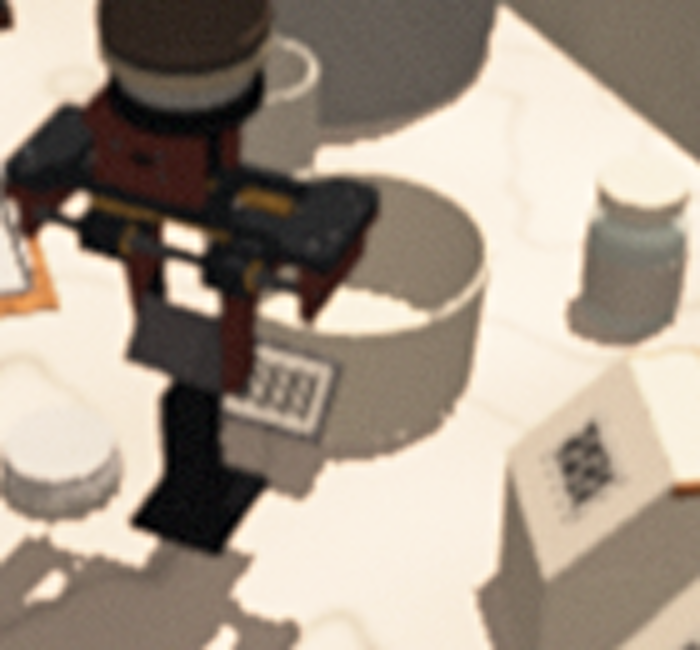

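View pics/sc21c.png

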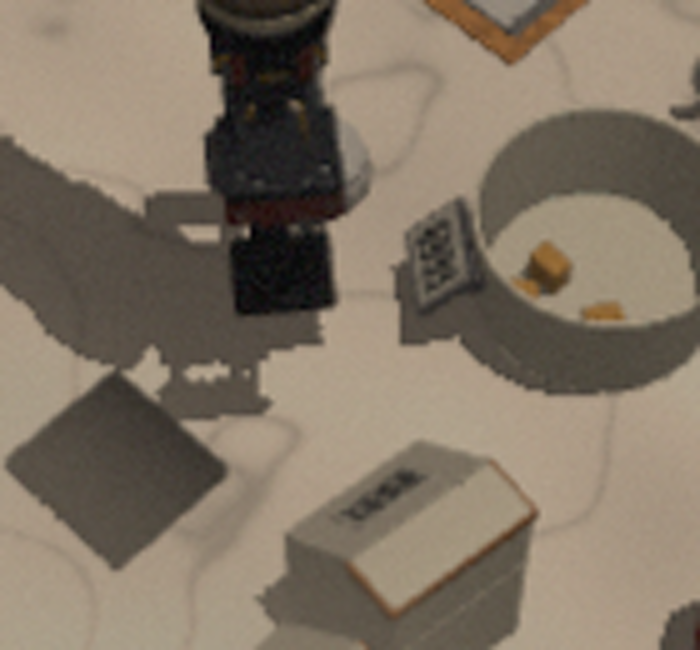

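View pics/w21.png

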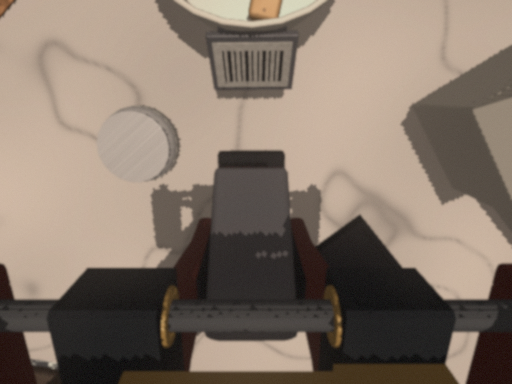

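```bash
cat >> fit.py <<'E'
def scn(fn,off=.003):
    o=manip.get_obs(); R=Rn.from_quat(o['tool_rot']).as_matrix(); t=o['ee_pos']; y=R[:,1]*[1,1,0]; y/=np.linalg.norm(y); e=np.array([-y[1],y[0],0])
    org=t-off*e-[0,0,.0995]; return org,e,y
E
python3 - <<'E'
from fit import *
print('label',P('w21',252,68,.059))
org,e,y=scn('w21'); z=np.array([0,0,1])
X=[org+.032*e-.028*y+.01*z,org+.032*e+.028*y+.01*z,org+.032*e+.028*y, org+.0424*e+.02*y+(.115-.017)*z, org+.0424*e-.02*y+(.098)*z, org+.017*e*-1+(.1574)*z]
print('foot top front L/R, bottom front, nose top front corners, top back:',proj('w21',X).round(0).tolist())
print('s21 foot',((proj('s21',[org+a*.032*e+b*.028*y for a,b in((1,1),(1,-1),(-1,-1),(-1,1))])-[190,120])*5).round(0).tolist())
# dock
f=lambda x,y:P('sc21',180+x/5-.4,140+y/5-.4,.014)
A,B,C,D=f(5,463),f(117,568),f(228,468),f(115,372); print(A,B,C,D,(A+B+C+D)/4)
E
```

```text
label [0.53622859 0.04140708 0.059     ]
foot top front L/R, bottom front, nose top front corners, top back: [[218.0, 156.0], [287.0, 156.0], [285.0, 154.0], [288.0, 169.0], [214.0, 169.0], [249.0, 345.0]]
s21 foot [[266.0, 487.0], [176.0, 459.0], [122.0, 530.0], [214.0, 560.0]]
[ 0.37093055 -0.19995592  0.014     ] [ 0.4697221  -0.22495563  0.014     ] [ 0.49048138 -0.13333751  0.014     ] [ 0.39270376 -0.11102321  0.014     ] [ 0.43095945 -0.16731807  0.014     ]
```

```bash
python3 -m creep '0 0 0 0;0 0 0 0;0 0 0 0;0 0 0 0;0 0 0 0'>/dev/null; python3 -m creep '0 0 0 0;0 0 0 0;0 0 0 0;0 0 0 0;0 0 0 0'>/dev/null;python3 -m creep '0 0 0 0;0 0 0 0;0 0 0 0;0 0 0 0;0 0 0 0'; python3 -c "
from fit import *
snap('scene','sc22'); snap('side','s22')
go(.4577,-.0155,.145,-53.9)
def tgt(lab,psi,d=.10,f=.028):
    p=np.radians(psi);c,s=np.cos(p),np.sin(p); W=np.array(lab)+d*.7071*np.array([-c,-s,1]); t=W-f*np.array([c,s,0])+[0,0,.0155]; print(lab,'TCP',t.round(4),'yaw',psi-90)
tgt((.5571,-.4163,.171),-7.1); tgt((.6108,-.1555,.121),-22.1); tgt((.5988,-.2721,.071),-11.5)
"
```

```text
t: 26.55
ee_pos: [0.4582, -0.0156, 0.1453]
tool_rot: [0.951, 0.309, 0.007, -0.009]
force: [-0.0, -0.2, -1.7]
width: 0.0397
rows: -0.0003 -0.0004 0.0003 -0.001  cur [ 0.4582 -0.0156  0.1453] yaw -53.9 tilt 1.29 q7 -0.72 t 26.65 w 0.0400 F [-0.3 -0.4 -1.6]
(0.5571, -0.4163, 0.171) TCP [ 0.4591 -0.4041  0.2572] yaw -97.1
(0.6108, -0.1555, 0.121) TCP [ 0.5193 -0.1184  0.2072] yaw -112.1
(0.5988, -0.2721, 0.071) TCP [ 0.5021 -0.2524  0.1572] yaw -101.5
```

```bash
python3 -m creep '0 0 -0.03 0; 0 0 -0.07 0; 0 0 -0.112 0; 0 0 -0.112 0'>/dev/null; python3 -c "
from fit import *
go(.4591,-.4041,.2572,-97.1)"
```

```text
rows: -0.2275 0.3114 -0.0043 0.753  cur [ 0.46   -0.0184  0.2619] yaw -54.0 tilt 1.64 q7 -0.90 t 27.05 w 0.0399 F [-0.1  0.1 -3.6]
```

```bash
python3 -m creep '-0.02 0.028 0 0.1; -0.045 0.062 0 0.2; -0.07 0.096 0 0.3; -0.095 0.13 0 0.4; -0.12 0.164 0 0.5'>/dev/null; python3 -c "
from fit import *
go(.4591,-.4041,.2572,-97.1)"
```

```text
rows: -0.0225 0.1798 -0.0051 0.249  cur [ 0.459  -0.2228  0.2563] yaw -82.8 tilt 1.65 q7 -0.79 t 27.55 w 0.0400 F [ 1.2  1.  -2.9]
```

```bash
python3 -m creep '-0.005 0.045 -0.001 0.06; -0.011 0.09 -0.003 0.12; -0.017 0.135 -0.005 0.18; -0.022 0.165 -0.005 0.24; -0.0225 0.18 -0.005 0.249'>/dev/null; python3 -c "
from fit import *
go(.4591,-.4041,.2572,-97.1)"
```

```text
rows: 0.0013 -0.0037 -0.0016 -0.005  cur [ 0.4573 -0.4076  0.2555] yaw -97.4 tilt 1.52 q7 -0.62 t 28.05 w 0.0398 F [-0.6 -0.4 -2.4]
```

```bash
python3 -m creep '0.001 -0.003 -0.0015 -0.004; 0.001 -0.003 -0.0015 -0.004; 0.001 -0.003 -0.0015 -0.004; 0.001 -0.003 -0.0015 -0.004' >/dev/null; python3 -c "
from fit import *
go(.4591,-.4041,.2572,-97.1)
snap('wrist','w23'); snap('side','s23'); crop('s23',250,150,410,300,5,'s23c')
org,e,y=scn('w23'); z=np.array([0,0,1]); print('W',org+.031*e+.084*z)
print('s23 foot',((proj('s23',[org+a*.032*e+b*.028*y for a,b in((1,1),(1,-1),(-1,-1),(-1,1))])-[250,150])*5).round(0).tolist())
print('lab in w',proj('w23',[(.5571,-.4163,.171)]))
"
```

```text
rows: -0.0000 0.0006 -0.0003 0.000  cur [ 0.4592 -0.4035  0.257 ] yaw -97.1 tilt 1.57 q7 -0.62 t 28.45 w 0.0397 F [ 0.2  0.  -1.6]
W [ 0.48695215 -0.40730317  0.24171167]
s23 foot [[433.0, 758.0], [363.0, 655.0], [224.0, 701.0], [289.0, 809.0]]
lab in w [[255.10723708  63.87420868]]
```

View pics/w23.png

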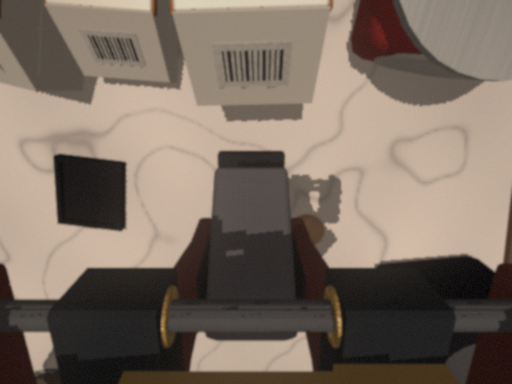

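View pics/s23c.png

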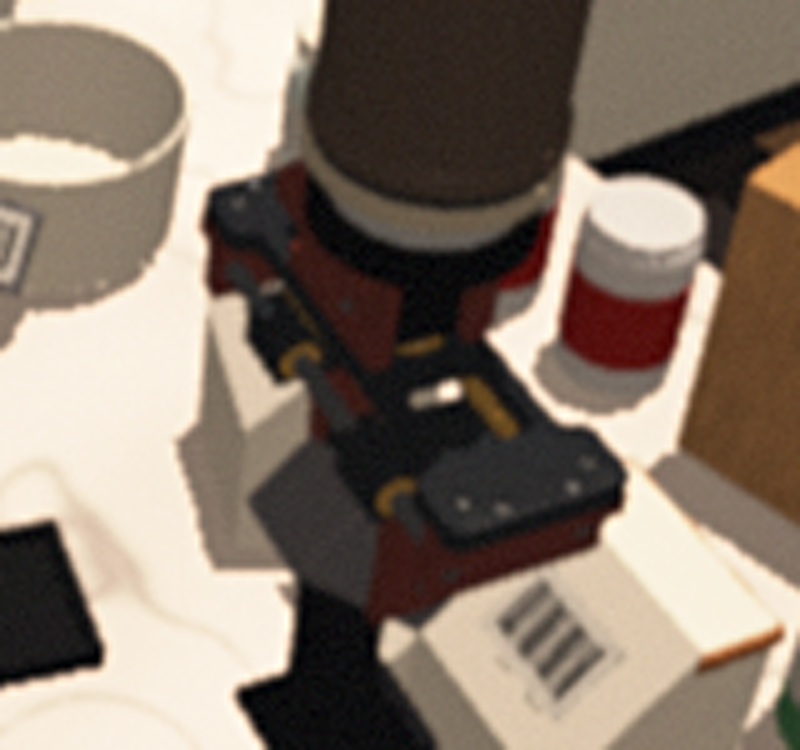

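```bash
python3 -m creep '0 0 0 0;0 0 0 0;0 0 0 0;0 0 0 0;0 0 0 0'>/dev/null; python3 -m creep '0 0 0 0;0 0 0 0;0 0 0 0;0 0 0 0;0 0 0 0'>/dev/null;python3 -m creep '0 0 0 0;0 0 0 0;0 0 0 0;0 0 0 0;0 0 0 0'; python3 -c "
from fit import *
go(.4591,-.4041,.2572,-97.1)
go(.5193,-.1184,.235,-112.1)"
```

```text
t: 30.05
ee_pos: [0.4591, -0.4039, 0.2572]
tool_rot: [0.998, -0.062, 0.007, -0.012]
force: [-0.2, 0.5, -2.6]
width: 0.0397
rows: -0.0000 0.0002 0.0000 0.000  cur [ 0.4591 -0.4039  0.2572] yaw -97.1 tilt 1.56 q7 -0.62 t 30.05 w 0.0397 F [-0.2  0.5 -2.6]
rows: 0.0241 -0.2901 0.0296 0.262  cur [ 0.4591 -0.4039  0.2572] yaw -97.1 tilt 1.56 q7 -0.62 t 30.05 w 0.0397 F [-0.2  0.5 -2.6]
```

```bash
python3 -m creep '0 -0.03 0 0.05; 0 -0.075 0 0.1; 0 -0.12 0 0.15; 0 -0.165 0 0.2; 0.005 -0.21 0 0.262'>/dev/null; python3 -m creep '0 -0.03 0 0; 0 -0.06 0 0;0 -0.06 0 0'>/dev/null; python3 -c "
from fit import *
go(.5193,-.1184,.2072,-112.1); snap('scene','sc24');snap('wrist','w24')
crop('sc24',160,220,300,350,5,'a4')"
```

```text
rows: -0.0015 -0.0149 0.0572 0.004  cur [ 0.5143 -0.1342  0.2639] yaw -111.9 tilt 1.68 q7 -1.36 t 30.85 w 0.0399 F [ 0.2  0.1 -2.5]
```

View pics/a4.png

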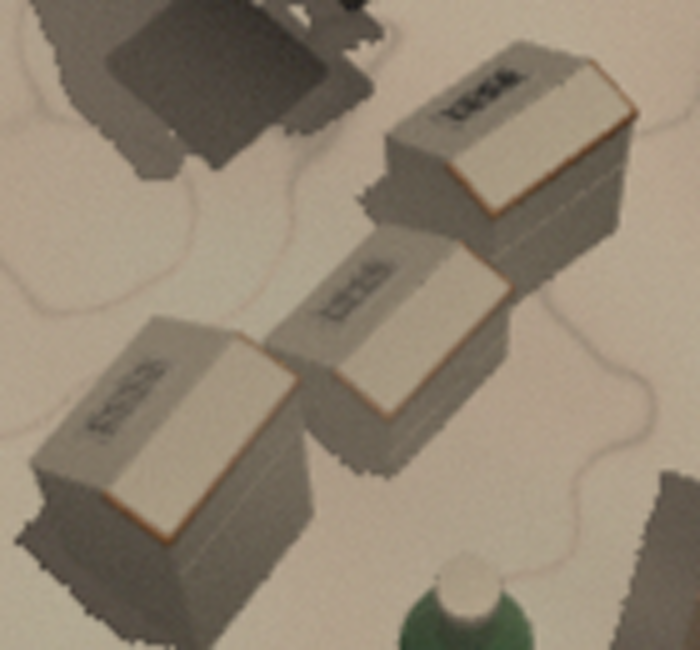

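View pics/w24.png

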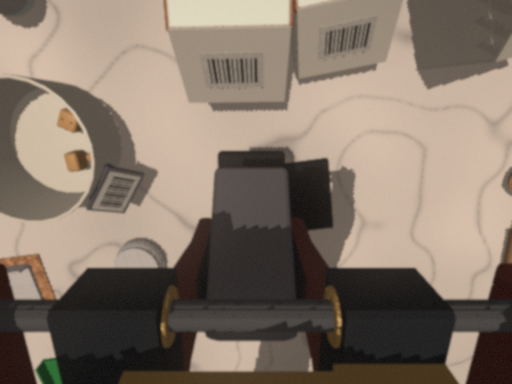

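```bash
python3 -m creep '-0.001 -0.008 0.02 0.004; -0.0015 -0.015 0.04 0.004; -0.0015 -0.015 0.057 0.004;-0.0015 -0.015 0.057 0.004'>/dev/null; python3 -c "
from fit import *
go(.5193,-.1184,.2072,-112.1);snap('wrist','w25'); snap('scene','sc25'); print(proj('w25',[(.6108,-.1555,.121)]))"
```

```text
rows: 0.0010 -0.0063 -0.0009 -0.008  cur [ 0.5159 -0.1238  0.2061] yaw -112.5 tilt 1.50 q7 -1.33 t 31.35 w 0.0396 F [-1.1 -0.6 -1.8]
[[244.76549491  60.84060118]]
```

View pics/w25.png

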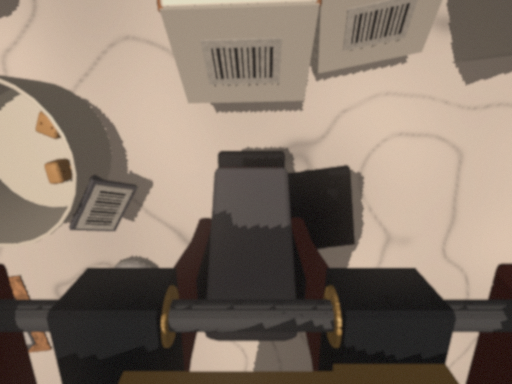

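```bash
python3 -m creep '0.001 -0.0065 -0.001 -0.008; 0.001 -0.007 -0.001 -0.008; 0.001 -0.007 -0.001 -0.008; 0.001 -0.007 -0.001 -0.008'>/dev/null; python3 -c "
from fit import *
go(.5193,-.1184,.2072,-112.1);snap('wrist','w26')"
python3 -m creep '0 0 0 0;0 0 0 0;0 0 0 0;0 0 0 0;0 0 0 0'>/dev/null; python3 -m creep '0 0 0 0;0 0 0 0;0 0 0 0;0 0 0 0;0 0 0 0'>/dev/null;python3 -m creep '0 0 0 0;0 0 0 0;0 0 0 0;0 0 0 0;0 0 0 0'; python3 -c "
from fit import *
snap('scene','sc26');crop('sc26',160,220,300,350,5,'a5')
go(.5021,-.2524,.2,-101.5)"
```

```text
rows: -0.0015 0.0006 0.0024 0.000  cur [ 0.5209 -0.1185  0.2096] yaw -112.1 tilt 1.58 q7 -1.34 t 31.85 w 0.0396 F [-0.6 -0.2 -2.3]
t: 33.4
ee_pos: [0.5208, -0.1185, 0.2095]
tool_rot: [0.981, -0.192, 0.005, -0.013]
force: [1.1, -0.4, -2.4]
width: 0.0399
rows: 0.0330 0.1313 0.0062 -0.185  cur [ 0.5208 -0.1185  0.2095] yaw -112.1 tilt 1.57 q7 -1.34 t 33.45 w 0.0401 F [ 0.3 -0.4 -2.9]
```

View pics/w26.png

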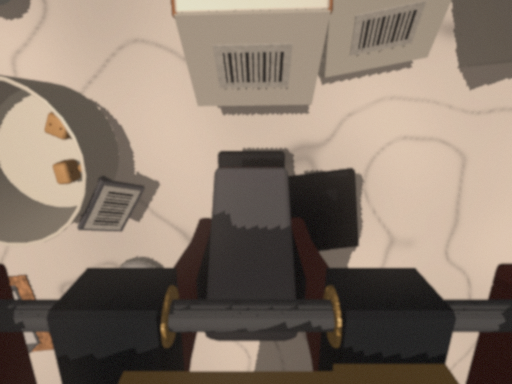

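View pics/a5.png

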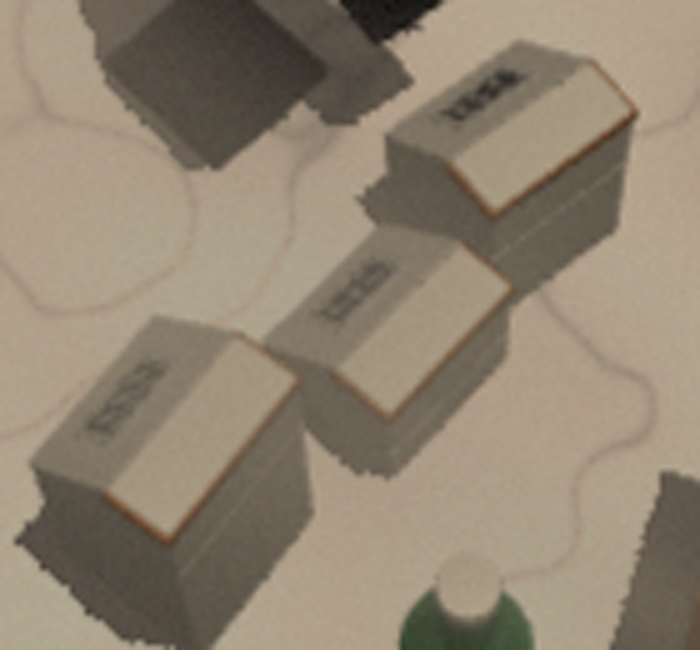

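```bash
python3 -m creep '-0.005 0.03 0 -0.05; 0.01 0.07 0.002 -0.1; 0.025 0.11 0.005 -0.15; 0.033 0.131 0.006 -0.185; 0.033 0.131 0.006 -0.185'>/dev/null; python3 -c "
from fit import *
go(.5021,-.2524,.1572,-101.5)"
```

```text
rows: -0.0002 -0.0031 0.0434 -0.004  cur [ 0.501  -0.2563  0.2005] yaw -101.8 tilt 1.47 q7 -0.92 t 33.95 w 0.0400 F [ 0.1 -0.6 -1.6]
```

```bash
python3 -m creep '0 -0.003 0.02 -0.004; 0 -0.003 0.035 -0.004; 0 -0.003 0.043 -0.004; 0 -0.003 0.043 -0.004;0 -0.003 0.043 -0.004'>/dev/null; python3 -c "
from fit import *
go(.5021,-.2524,.1572,-101.5);snap('wrist','w27');print(proj('w27',[(.5988,-.2721,.071)]))"
```

```text
rows: -0.0003 0.0003 0.0005 0.000  cur [ 0.5025 -0.2522  0.1577] yaw -101.5 tilt 1.46 q7 -0.88 t 34.45 w 0.0400 F [ 0.7 -0.5 -1.4]
[[254.40358105  64.35955347]]
```

View pics/w27.png

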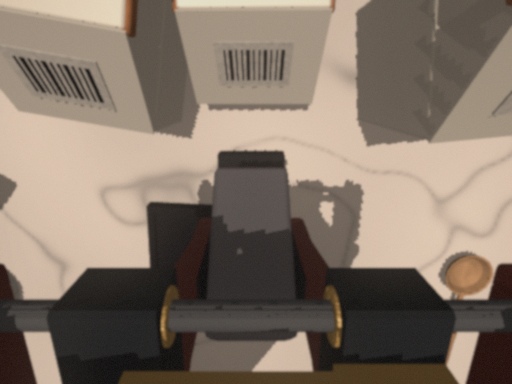

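The low canister's label is centred and square at (254,65). Holding there.

```bash
python3 -m creep '0 0 0 0;0 0 0 0;0 0 0 0;0 0 0 0;0 0 0 0'>/dev/null; python3 -m creep '0 0 0 0;0 0 0 0;0 0 0 0;0 0 0 0;0 0 0 0'>/dev/null;python3 -m creep '0 0 0 0;0 0 0 0;0 0 0 0;0 0 0 0;0 0 0 0'>/dev/null; python3 -m creep '0 0 -0.02 0; 0 0 -0.035 0; 0 0 -0.035 0'; python3 -c "
from fit import *
go(.434,-.1675,.19,-103.4)"
```

```text
t: 36.3
ee_pos: [0.5031, -0.2541, 0.1951]
tool_rot: [0.995, -0.1, 0.009, -0.01]
force: [0.8, 0.3, -2.4]
width: 0.04
rows: -0.0851 -0.0710 0.0054 0.033  cur [ 0.5031 -0.2541  0.1951] yaw -101.5 tilt 1.56 q7 -0.91 t 36.3 w 0.0400 F [ 0.8  0.3 -2.4]
```

```bash
python3 -m creep '-0.02 -0.02 0 0.01; -0.05 -0.045 0 0.02; -0.075 -0.065 0.003 0.033; -0.085 -0.071 0.005 0.033; -0.085 -0.071 0.005 0.033'>/dev/null; python3 -c "
from fit import *
go(.4339,-.1673,.125,-103.3)"
```

```text
rows: 0.0005 0.0031 0.0647 0.000  cur [ 0.4329 -0.1655  0.1898] yaw -103.3 tilt 1.64 q7 -1.14 t 36.8 w 0.0399 F [ 0.9  0.3 -1.7]
```

```bash
python3 -m creep '0.0005 0.003 0.02 0; 0.0005 0.003 0.04 0; 0.0005 0.003 0.058 0; 0.0005 0.003 0.0645 0; 0.0005 0.003 0.0645 0'>/dev/null; python3 -c "
from fit import *
go(.4339,-.1673,.1065,-103.3);snap('wrist','w28');snap('side','s28'); crop('s28',190,170,310,300,5,'s28c')
o=manip.get_obs(); print(Rn.from_quat(o['tool_rot']).as_matrix()[:,2])"
```

```text
rows: -0.0002 -0.0002 0.0182 -0.001  cur [ 0.4338 -0.1679  0.1247] yaw -103.3 tilt 1.55 q7 -1.01 t 37.3 w 0.0396 F [-0.4  0.3 -2. ]
[ 0.01953125  0.02065315 -0.99959591]
```

View pics/w28.png

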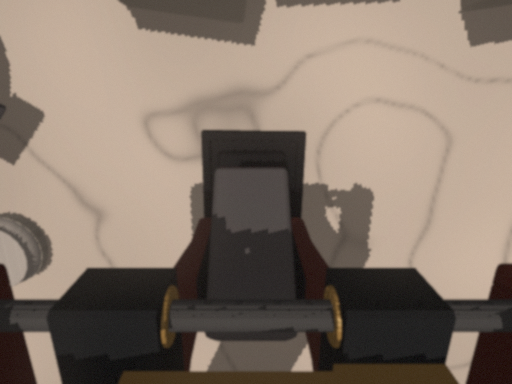

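View pics/s28c.png

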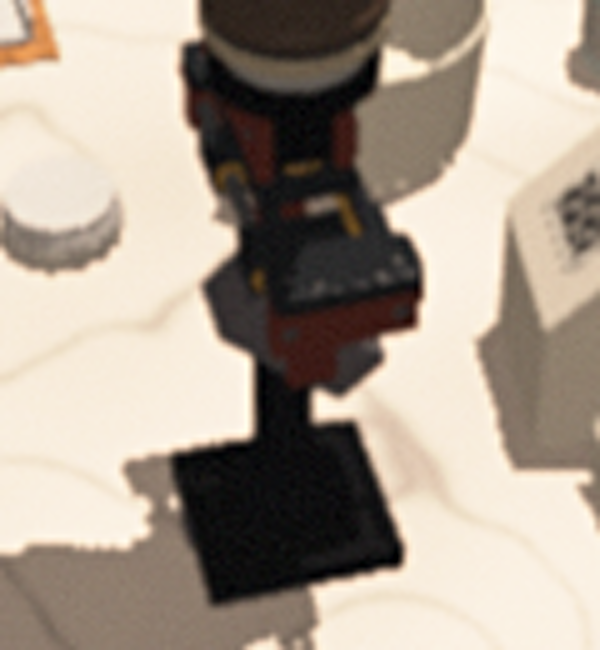

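```bash
python3 -m creep '0 0 0.006 0; 0 0 0.011 0; 0 0 0.015 0; 0 0 0.017 0; 0 0 0.018 0'; python3 -c "
from fit import *
go(.4339,-.1673,.1065,-103.3)"
```

```text
t: 37.9
ee_pos: [0.4346, -0.1675, 0.1075]
tool_rot: [0.993, -0.116, 0.008, -0.011]
force: [-0.4, -0.4, -1.9]
width: 0.0397
rows: -0.0007 -0.0000 0.0010 -0.000  cur [ 0.4346 -0.1675  0.1075] yaw -103.3 tilt 1.62 q7 -0.97 t 37.9 w 0.0397 F [-0.4 -0.4 -1.9]
```

```bash
python3 -m creep '-0.001 0 0.0015 0; -0.001 0 0.002 0;-0.001 0 0.0025 0'; python3 -m creep '0 0 0 0; 0 0 0 0;0 0 0 0;0 0 0 0' 0.0878; python3 -m creep '0 0 0 0; 0 0 0 0;0 0 0 0;0 0 0 0' ;python3 -c "
from fit import *
go(.4339,-.1673,.27,-103.3)"
```

```text
t: 38.2
ee_pos: [0.4359, -0.1679, 0.1069]
tool_rot: [0.993, -0.116, 0.01, -0.012]
force: [-1.8, 3.2, 27.6]
width: 0.0398
t: 38.6
ee_pos: [0.4358, -0.1679, 0.1068]
tool_rot: [0.993, -0.116, 0.01, -0.012]
force: [0.6, 0.1, -0.4]
width: 0.0684
t: 39.0
ee_pos: [0.4357, -0.1679, 0.1068]
tool_rot: [0.993, -0.116, 0.01, -0.012]
force: [0.2, -0.9, 0.4]
width: 0.0877
rows: 0.0010 -0.0043 -0.1632 -0.000  cur [ 0.4357 -0.1679  0.1068] yaw -103.3 tilt 1.78 q7 -0.97 t 39.0 w 0.0877 F [ 0.2 -0.9  0.4]
```

```bash
python3 -m creep '0 0 -0.02 0; 0 -0.001 -0.045 0;0 -0.002 -0.08 0;0.001 -0.003 -0.12 0;0.001 -0.004 -0.163 0'; python3 -m creep '-0.02 0 -0.02 0; -0.06 0 -0.05 0; -0.08 0 -0.05 0; -0.08 0 -0.05 0' ;python3 -c "
from fit import *
snap('scene','sc30');snap('side','s30');snap('wrist','w30');crop('s30',190,130,330,300,4,'s30c');crop('sc30',160,80,360,260,4,'sc30c')"
```

```text
t: 39.5
ee_pos: [0.4333, -0.1679, 0.2708]
tool_rot: [0.993, -0.116, 0.009, -0.011]
force: [1.0, 1.4, 0.5]
width: 0.0878
t: 39.9
ee_pos: [0.3532, -0.1487, 0.3208]
tool_rot: [0.993, -0.114, 0.011, -0.012]
force: [0.6, -0.5, -0.7]
width: 0.0879
```

View pics/s30c.png

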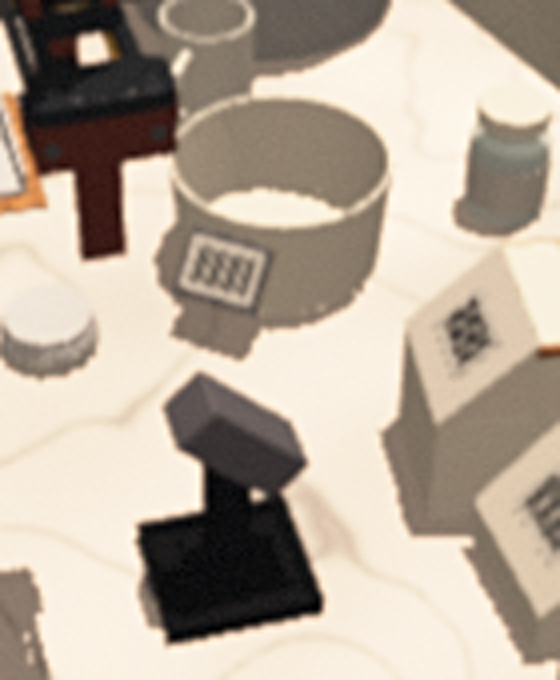

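View pics/sc30c.png

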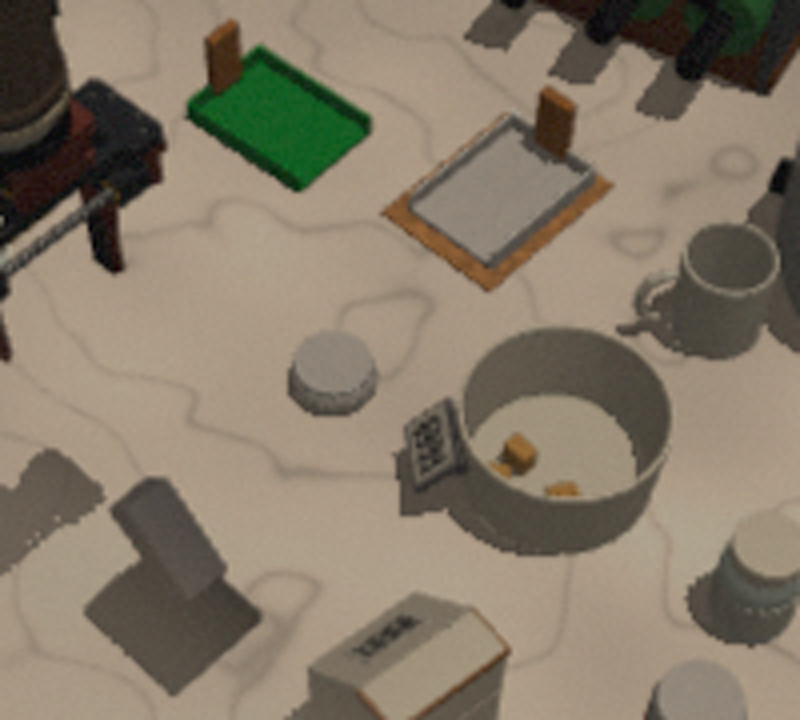

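View pics/s30.png

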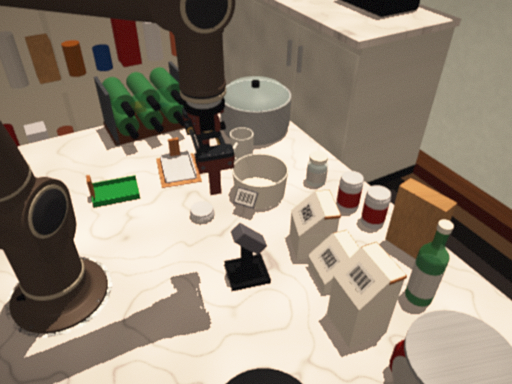

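```bash
python3 -c "
from h import *
p,d,K,T=load('s30'); p0,d0,_,_=load('side0')
a=p[215:300,215:285].astype(int)-p0[215:300,215:285]; print('scanner/dock image diff to start: mean',np.abs(a).mean(),'frac>40',(np.abs(a).max(-1)>40).mean())
print(manip.hand_in())"
```

```text
scanner/dock image diff to start: mean 9.472773109243697 frac>40 0.023025210084033614
the job is handed in; nothing more can be done
None
```

I finished the job and handed it in at about 40 s of the 192 s allowed. The hand-in reports no verdict, so I don't know that it passed.

- **Biscuits:** The tool only turns about its own axis, so it could not tip the tray directly. I gripped the tray by its tab and pressed its open edge against the fixed dock, which pivoted it to about 20° in the grip. Over the tub I jerked it back twice, and all 3 biscuits present fell in. The tray went back flat on the cork mat, nearly centred.
- **Scans:** I scanned the tub, then the tall, medium and low canisters, holding each for about 1.5 s from 10 cm. The medium canister had been knocked aside partway through, so I measured it again before scanning. The wrist pictures showed the three canister labels within a few mm of where I meant to aim. The tub label was also centred in its picture.
- **Scanner:** It is back in its dock, let go, and its picture nearly matches the one from the start (2% of pixels differ).

**Last checks:** The final pictures show the tray level on the mat, the biscuits in the tub, and the tub and canisters upright. They also show the tin, jar and mug where they were, and the gripper clear of everything.

**Caveats:** The tool's own tilt had drifted to about 1.8° by the end. Seating the scanner peaked at about 28 N on the wrist, against a 120 N limit. No check failed.

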